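Check the parts cases and bring out the square chip

TASK

Lift the lids of all three parts cases to check what is inside, leaving every lid standing up. Then slide the case that holds the big square black chip across the bench, without lifting it, until it is centred on the yellow round mark, with the chip still inside and its lid still up. Do not press on the parts in the cases, leave the other two cases where they stand, and do not disturb the other things on the bench.

Things in the scene. Friction and masses are not known exactly. Their poses are not given: they have to be found in the camera images.
- mark (a point): centre of the flat round mark printed on the mat: a yellow ring, 150 mm outer diameter, with a pale middle; it has no height. Lies at bench height (z = 0)
- case_left: the left case seen from the robot: loose dark grey square box 110 x 110 x 50 mm high, walls 5 mm, about 0.6 kg, hinged lid, pink foam floor 13 mm above the bench, inside 100 x 100 mm. Origin at the centre of its underside; x axis from its lip side to its hinge side, z up. Its lip looks inwards, about towards the mark. A few newtons slide it
- lid_left (a joint): angle of the left case's lid in rad: 0 shut, grows as its front rises, 1.57 upright, stops at 1.8 (leaning back). A light 5 mm plate (45 g), 110 x 110 mm, with a light friction hinge: it stays at any angle it is left at; about 0.5 N at the lip lifts it
- lip_left (a point): middle of the lower front edge of the orange lip on the left lid. The lip continues the lid's plate forward by 22 mm, 36 mm wide, 5 mm thick; with the lid shut its underside is 50 mm above the bench with free space below and beside it: it can be hooked from below or pinched by its side edges. Moves with the lid on a radius of 132 mm about the hinge axis; the point's x axis points along the lid to the hinge
- hinge_left (a point): middle of the left case's hinge axis, 55 mm behind the case's centre and 50 mm above its underside; the axis runs along the case's y axis; turns with the case
- case_middle: the middle case seen from the robot: loose dark grey square box 110 x 110 x 50 mm high, walls 5 mm, about 0.6 kg, hinged lid, pink foam floor 13 mm above the bench, inside 100 x 100 mm. Origin at the centre of its underside; x axis from its lip side to its hinge side, z up. Its lip looks at the robot. A few newtons slide it
- lid_middle (a joint): angle of the middle case's lid in rad: 0 shut, grows as its front rises, 1.57 upright, stops at 1.8 (leaning back). A light 5 mm plate (45 g), 110 x 110 mm, with a light friction hinge: it stays at any angle it is left at; about 0.5 N at the lip lifts it
- lip_middle (a point): middle of the lower front edge of the orange lip on the middle lid. The lip continues the lid's plate forward by 22 mm, 36 mm wide, 5 mm thick; with the lid shut its underside is 50 mm above the bench with free space below and beside it: it can be hooked from below or pinched by its side edges. Moves with the lid on a radius of 132 mm about the hinge axis; the point's x axis points along the lid to the hinge
- hinge_middle (a point): middle of the middle case's hinge axis, 55 mm behind the case's centre and 50 mm above its underside; the axis runs along the case's y axis; turns with the case
- case_right: the right case seen from the robot: loose dark grey square box 110 x 110 x 50 mm high, walls 5 mm, about 0.6 kg, hinged lid, pink foam floor 13 mm above the bench, inside 100 x 100 mm. Origin at the centre of its underside; x axis from its lip side to its hinge side, z up. Its lip looks inwards, about towards the mark. A few newtons slide it
- lid_right (a joint): angle of the right case's lid in rad: 0 shut, grows as its front rises, 1.57 upright, stops at 1.8 (leaning back). A light 5 mm plate (45 g), 110 x 110 mm, with a light friction hinge: it stays at any angle it is left at; about 0.5 N at the lip lifts it
- lip_right (a point): middle of the lower front edge of the orange lip on the right lid. The lip continues the lid's plate forward by 22 mm, 36 mm wide, 5 mm thick; with the lid shut its underside is 50 mm above the bench with free space below and beside it: it can be hooked from below or pinched by its side edges. Moves with the lid on a radius of 132 mm about the hinge axis; the point's x axis points along the lid to the hinge
- hinge_right (a point): middle of the right case's hinge axis, 55 mm behind the case's centre and 50 mm above its underside; the axis runs along the case's y axis; turns with the case
- chip_c (a point): centre of the big square black chip, 28 x 28 mm (33 mm over its pins) and 5 mm high, lying near the middle of the foam in one of the three cases (hidden until its lid is raised); its axes are the chip's, z up
- memory_c (a point): centre of a narrow black memory chip, 24 x 15 mm over its pins, 5 mm high, near the middle of the foam in another case
- capacitor_c (a point): centre of a purple capacitor standing on end, 22 mm diameter, 22 mm high, near the middle of the foam in the remaining case
- flux: small amber bottle, 34 mm diameter, 75 mm high: a bystander, leave it alone; origin at the middle of its underside
- jar: small glass jar with a white cap, 44 mm diameter, 50 mm high: a bystander, leave it alone; origin at the middle of its underside
- reel: blue reel with copper braid lying flat, 48 mm diameter, 20 mm high: a bystander, leave it alone; origin at the middle of its underside
- driver: red-handled screwdriver lying flat, 150 mm long: a bystander, leave it alone; origin at the middle of its underside, length along its x axis
- tweezers: dark tweezers lying flat, 126 mm long, 10 mm high: a bystander, leave it alone; origin at the middle of its underside
- scrap: green scrap circuit board lying flat, 90 x 130 mm, 16 mm high: a bystander, leave it alone; origin at the middle of its underside
Mind the look-alikes: they are no part of the job. What is shaped like the case_middle but green or turquoise is not meant.

How it is judged (in metres and radians):
On the way:
1. all three lids are standing up at the same time (each raised more than 1.2 rad) (value of joint each of lid_left, lid_middle, lid_right above 1.2 rad), for 0.2 s.
At the end, for the whole second after the job is handed in: The case with the square chip stands flat and at rest on the bench with its centre within 25 mm of the mark's centre (any yaw), the chip lying inside it; the other two cases are within 30 mm of where they started; all three lids are raised more than 1.2 rad (all of step 1 and ((horizontal distance between case_left and mark below 0.025 m and horizontal distance between chip_c and case_left below 0.05 m and height (world z) of chip_c below 0.045 m and angle between case_left's own z axis and vertical below 0.06 rad and linear speed of case_left below 0.01 m/s and distance of each of case_middle, case_right from where it was at the start of the episode below 0.03 m) or (horizontal distance between case_middle and mark below 0.025 m and horizontal distance between chip_c and case_middle below 0.05 m and height (world z) of chip_c below 0.045 m and angle between case_middle's own z axis and vertical below 0.06 rad and linear speed of case_middle below 0.01 m/s and distance of each of case_left, case_right from where it was at the start of the episode below 0.03 m) or (horizontal distance between case_right and mark below 0.025 m and horizontal distance between chip_c and case_right below 0.05 m and height (world z) of chip_c below 0.045 m and angle between case_right's own z axis and vertical below 0.06 rad and linear speed of case_right below 0.01 m/s and distance of each of case_left, case_middle from where it was at the start of the episode below 0.03 m))); the robot touches nothing.
It fails at once if a part inside a case is pressed by the fingers with more than 3 N (contact force between the fingers and chip above 3 N or contact force between the fingers and memory above 3 N or contact force between the fingers and capacitor above 3 N).
It fails at once if a case is lifted (more than 20 mm) or tipped (more than 0.3 rad) (height (world z) of any of case_left, case_middle, case_right above 0.02 m or angle between any of case_left, case_middle, case_right's own z axis and vertical above 0.3 rad).
It fails at once if a bystander on the bench is moved more than 40 mm (distance of any of flux, jar, reel, driver, tweezers, scrap from where it was at the start of the episode above 0.04 m).
It also fails if it takes over 67 s, if anything falls off the work surface, if the arm or the gripper's body presses on something with over 40 N, if the wrist force passes 120 N, or if a joint passes its speed limit or range.

ROBOT

A 6-joint arm with a two-finger parallel gripper is mounted at the origin on the work surface. World frame = base frame: x ahead of the robot, y to its left, z up, the work surface at z = 0. Lengths are in mm, angles in degrees, forces in N, time in s.
With the tool pointing down it reaches from about 275 to 750 mm from the base axis. Payload 10.2 kg.
Tool frame: the origin (TCP) lies on the centre line of the jaws, within the pads' length; the fingertips stand 17 mm ahead of it and the grasp point (between the pads) lies 2 mm behind it; x points along the fingers, z is the direction in which the jaws open and shut, and the axes are right-handed (so a half turn about x gives the same grasp; the last joint's range is limited). The gripper opens to 85 mm and grips with 20 to 120 N. Pads are 22 mm wide; open, the fingers measure 114 mm over their backs; the gripper's body (76 mm by 85 mm) begins 54 mm behind the grasp point. The pads swing forward as they close: fully open they stand 13 mm farther back than shut.
Start: joints at [-87.857, 17.928, 85.812, -0, 76.261, -12.8], TCP at [135.36, -507.256, 248.294] pointing down, gripper open.
Joint ranges: [-168.41, 168.41], [-55.51, 124.54], [10.69, 146.95], [-70.63, 250.63], [1, 178], [-165.06, 165.06]. Speed limits (degrees/s): [136.94, 136.94, 172.46, 180, 180, 180].

INTERFACE

Orientations are given as [roll, pitch, yaw] about the fixed x, y, z axes, in that order (R = Rz(yaw) Ry(pitch) Rx(roll)).
In Python, from station import arm gives the robot as it stands.
- The arm moves only by the tool step_arm, never from a script. Its argument "series" is a list of rows, each an object of numbers: "x", "y", "z": the shift along the tool's x, y, z in mm; "wx", "wy", "wz": the turn, a rotation vector about the tool's x, y, z in degrees. In form: [{"x": .., "y": .., "z": .., "wx": .., "wy": .., "wz": ..}, ...]. A call has 1 to 10 rows; each row is the pose to reach, as a shift and turn from the pose commanded when the call began, along the tool's axes at that moment; what a row does not reach only later rows make up. A row lasts 1/8 s, in which the tool goes at most 62.5 mm and 10.7 degrees, less where a joint would pass 70% of its speed; a pose out of reach is approached as far as the arm can. A call with a gripper value outside its range is refused whole. "hand" is the finger opening in mm, from 0 to 85.4, set as the call begins (left out, the last holds). The fingers move at their own pace and stop on an object; "force" is the grip in N (left out, the last holds). Time passes only in rows, so rows that repeat a pose let the fingers close. It gives the time, the measured TCP pose, the force and the opening at its end, in the units of the state.
- arm.sense(): the state, without advancing time (a new reading comes with each control period).
- arm.get_image(name): name is "scene" or "side" or "wrist"; returns a dict with "pixels" (480x640x3 uint8, red, green, blue), "fovy" (degrees; the focal length in pixels is half the picture's height over the tangent of half this angle, whatever the lens; pixels are square), "cx", "cy" (the principal point, pixels), "dist_coeffs" ([k1, k2, p1, p2, k3] as OpenCV has them; the pictures are not rectified), "T" (4x4, takes a point from camera to world coordinates); the wrist camera has in their place "hand_eye" (4x4, takes a point from camera to tool coordinates, whose origin is the TCP and whose axes are the tool frame's). Camera axes: x right, y up, looking along -z (the intrinsics and any distortion apply to the point x, -y, -z); pixel columns grow to the right and rows downward; lengths in mm; the calibration is good to about 2 mm. A picture is of the moment at which its call begins: read the wrist's pose just before it. There is no depth.
- arm.finish_job(): hands the job in, once; it reports no verdict.
The state is a dict: "time": time; "qpos": joint angles; "dq": joint speeds; "joint_efforts": joint torques, N m; "position": TCP position; "tool_rot": TCP orientation; "contact_force": force on the tool from outside, world axes, zero at the start; "moment": the same for the moment, N m; "finger_gap": finger opening in mm.
Only numpy, scipy, OpenCV 4.12 (cv2) and the standard library are available. Lean on these libraries where they do the work, as an engineer would, in place of code of your own. Each camera call takes 0.05 s, during which the arm holds its last target.

## Working session

There is one attempt and no reset: what is moved stays moved. The work goes in short steps, Python scripts to look and compute and a tool call to move; the robot and the scene stay as the last step left them, time stands still between calls to the robot, and variables do not carry over. Pictures are saved under pics/ and viewed, and the job is handed in when it is done.

Besides the shell and the picture viewer there is one more tool, called after "Emit:" in YAML: its name, and indented under it one key for each argument. step_arm: Moves the arm, as the interface text tells. Its arguments: {"type":"object","properties":{"series":{"type":"array","items":{"type":"object","properties":{"x":{"type":"number"},"y":{"type":"number"},"z":{"type":"number"},"wx":{"type":"number"},"wy":{"type":"number"},"wz":{"type":"number"}}}},"hand":{"type":"number"},"force":{"type":"number"}},"required":["series"]}

```bash
mkdir -p pics; ls; cat > h.py <<'E'
import numpy as np, cv2
from scipy.spatial.transform import Rotation as Ro
from station import arm
def snap(name,fn):
    im=arm.get_image(name); cv2.imwrite('pics/'+fn+'.png',cv2.cvtColor(im['pixels'],cv2.COLOR_RGB2BGR))
    d={k:v for k,v in im.items() if k!='pixels'}
    import pickle; pickle.dump(d,open('pics/'+fn+'.pkl','wb')); return im
E
python3 - <<'E'
from h import *
print(arm.sense())
for n in ['scene','side','wrist']:
    s=arm.sense();im=snap(n,n+'0'); print(n,im['fovy'],im['cx'],im['cy'],im['dist_coeffs'],im.get('T',im.get('hand_eye')))
E
```

```text
pics
{'time': 0.0, 'qpos': array([-8.78571470e+01,  1.79614222e+01,  8.58557551e+01,  1.48541890e-03,
        7.62612855e+01, -1.27985200e+01]), 'dq': array([-0.08352611, -0.07985324, -0.08257702, -0.01267046, -0.05688451,
       -0.00068347]), 'joint_efforts': array([ 2.42160795e-04, -4.12255669e+01, -2.59744424e+01, -1.45499498e-04,
        4.11456669e-03, -1.19111522e-05]), 'position': array([ 135.35783401, -506.99677119,  247.70593108]), 'tool_rot': array([166.14829186,  89.92152389,  91.08931105]), 'contact_force': array([-0.54154974,  0.34729599,  0.11786736]), 'moment': array([-0.02512417,  0.03383478, -0.06495023]), 'finger_gap': 85.20062854079332}
scene 51.57987112387473 321.5545425795382 245.20686577672694 [-0.02217644  0.          0.          0.          0.        ] [[ 7.08915305e-01 -4.54704942e-01  5.39149800e-01  1.11322845e+03]
 [ 7.05291681e-01  4.55245980e-01 -5.43428692e-01 -6.11068761e+02]
 [ 1.65393297e-03  7.65502785e-01  6.43430455e-01  7.98697069e+02]
 [ 0.00000000e+00  0.00000000e+00  0.00000000e+00  1.00000000e+00]]
side 52.46019584591285 322.08416529705096 237.59583014340302 [-0.02242211  0.          0.          0.          0.        ] [[-9.89222739e-01  7.12478758e-02 -1.27914472e-01  3.52324901e+02]
 [-1.45603968e-01 -5.70703021e-01  8.08144509e-01  8.21937233e+02]
 [-1.54225960e-02  8.18059779e-01  5.74926379e-01  6.47198926e+02]
 [ 0.00000000e+00  0.00000000e+00  0.00000000e+00  1.00000000e+00]]
wrist 62.59288324495897 321.29317601944325 239.68664465821593 [-0.02377255  0.          0.          0.          0.        ] [[ 9.76714022e-04  2.96081429e-01 -9.55162203e-01 -1.24850175e+02]
 [-1.86534001e-03  9.55161536e-01  2.96079315e-01  7.70585837e+01]
 [ 9.99997783e-01  1.49251746e-03  1.48521220e-03  1.29635442e+00]
 [ 0.00000000e+00  0.00000000e+00  0.00000000e+00  1.00000000e+00]]
```

View pics/scene0.png

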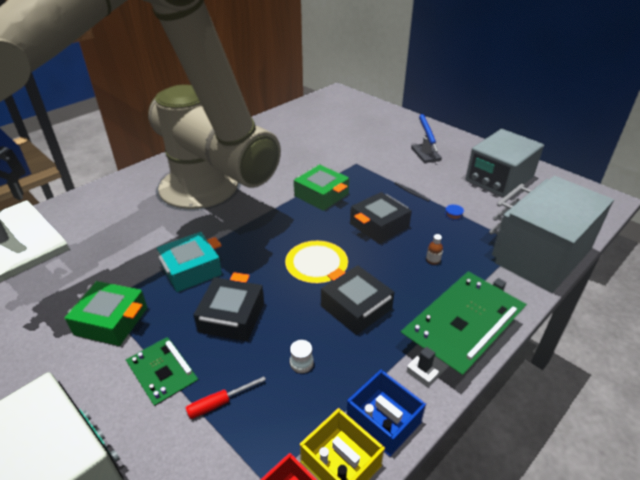

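View pics/side0.png

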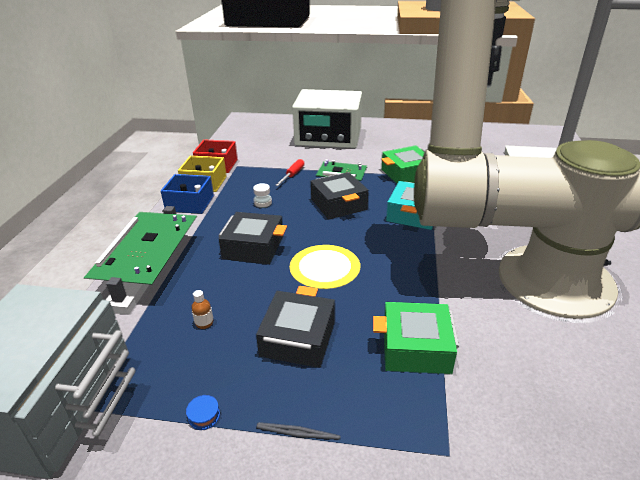

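View pics/wrist0.png

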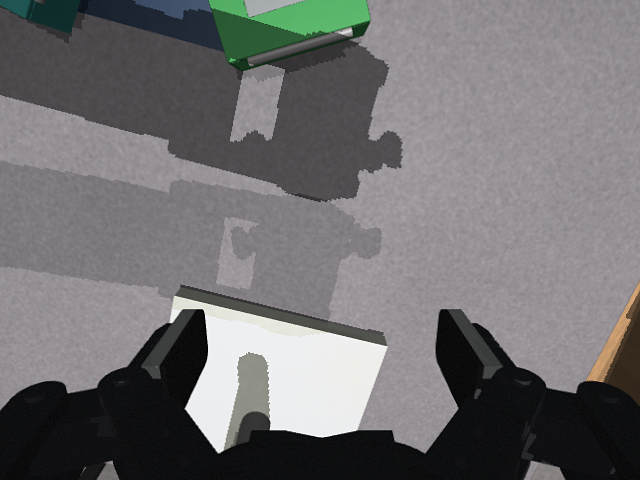

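```bash
cat >> h.py <<'E'
import pickle
def cal(fn):
    d=pickle.load(open('pics/'+fn+'.pkl','rb')); f=240/np.tan(np.radians(d['fovy']/2))
    K=np.array([[f,0,d['cx']],[0,f,d['cy']],[0,0,1.]]); return d,K,np.array(d['dist_coeffs'],float)
def camT(fn):
    d,K,D=cal(fn); T=np.array(d['T'],float) if 'T' in d else d['Tw']
    return T,K,D
def ray(fn,uv):
    T,K,D=camT(fn); p=cv2.undistortPoints(np.array(uv,float).reshape(-1,1,2),K,D).reshape(-1,2)
    r=np.c_[p[:,0],-p[:,1],-np.ones(len(p))]@T[:3,:3].T; return T[:3,3],r
def onz(fn,uv,z):
    o,r=ray(fn,uv); t=(z-o[2])/r[:,2]; return o+t[:,None]*r
def proj(fn,P):
    T,K,D=camT(fn); q=(np.asarray(P,float).reshape(-1,3)-T[:3,3])@T[:3,:3]; q=q*[1,-1,-1]
    return cv2.projectPoints(q,np.zeros(3),np.zeros(3),K,D)[0].reshape(-1,2)
def crop(fn,x0,y0,w,h,s,out):
    im=cv2.imread('pics/'+fn+'.png')[y0:y0+h,x0:x0+w]; cv2.imwrite('pics/'+out+'.png',cv2.resize(im,None,fx=s,fy=s,interpolation=cv2.INTER_CUBIC))
def wsnap(fn):
    s=arm.sense(); im=snap('wrist',fn); T=np.eye(4);T[:3,:3]=Ro.from_euler('xyz',s['tool_rot'],degrees=True).as_matrix();T[:3,3]=s['position']
    d=pickle.load(open('pics/'+fn+'.pkl','rb')); d['Tw']=T@np.array(d['hand_eye']); pickle.dump(d,open('pics/'+fn+'.pkl','wb'))
E
python3 - <<'E'
from h import *
crop('scene0',150,150,280,200,2.8,'c_scene')
crop('side0',190,150,200,110,4,'c_side1'); crop('side0',190,230,200,140,4,'c_side2')
E
```

```text
(no output)
```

View pics/c_scene.png

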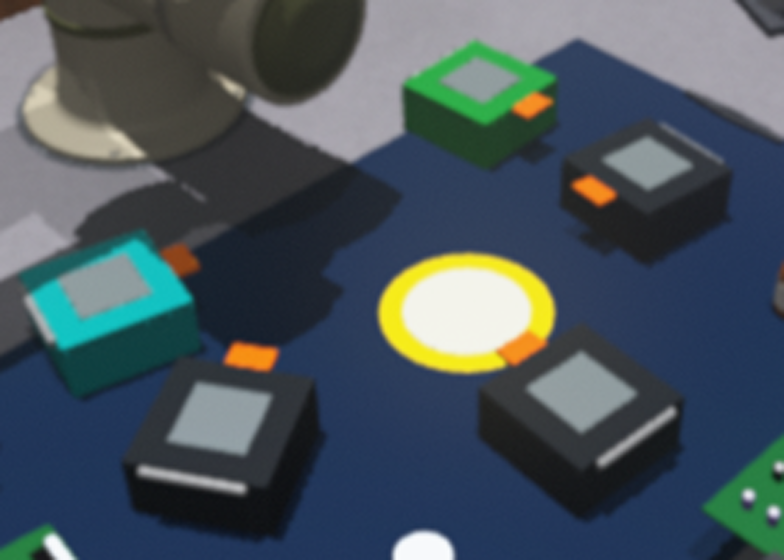

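View pics/c_side1.png

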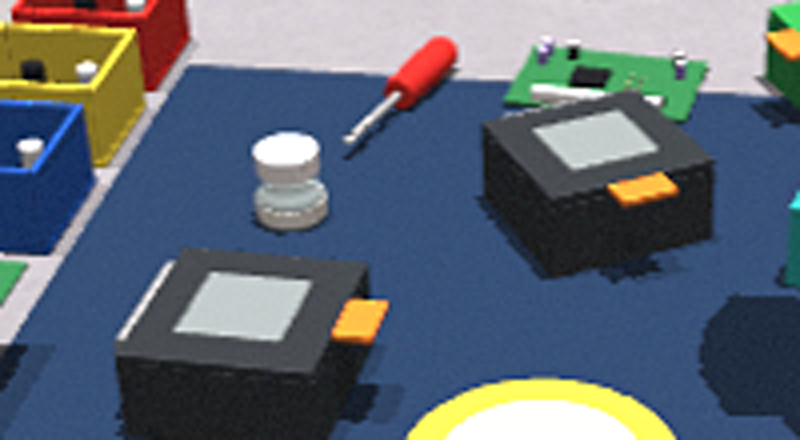

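View pics/c_side2.png

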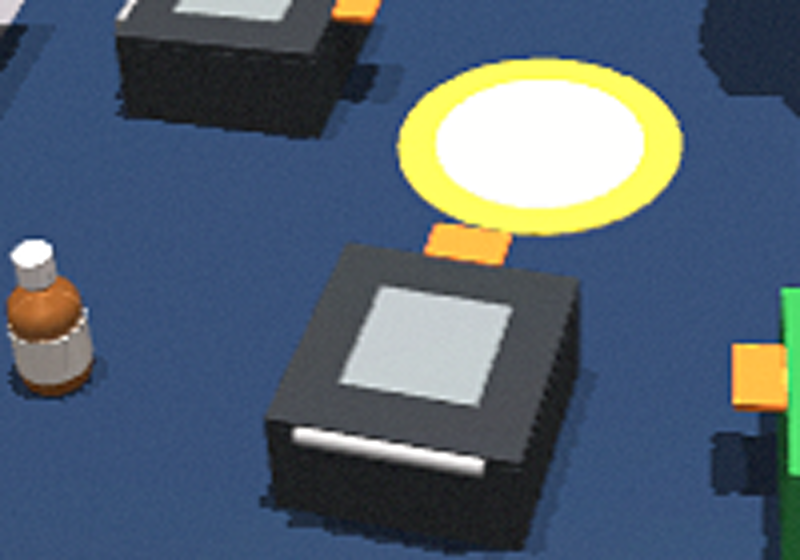

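```bash
python3 - <<'E'
from h import *
S=lambda l:np.array(l)/2.8+150
A=lambda l:np.array(l)/4+[190,150]
B=lambda l:np.array(l)/4+[190,230]
sc={'middle':S([(583,325),(684,402),(582,470),(478,395)]),'left':S([(650,120),(731,172),(650,212),(560,160)]),'right':S([(180,360),(317,382),(270,487),(124,462)])}
sd={'middle':A([(185,248),(368,265),(312,373),(117,348)]),'right':A([(625,92),(713,160),(555,196),(483,123)]),'left':B([(345,243),(581,281),(520,462),(267,420)])}
for n in sc:
  for c,p in(('scene0',sc[n]),('side0',sd[n])):
    P=onz(c,p,55)[:,:2]; e=np.diff(np.r_[P,P[:1]],axis=0)
    print(n,c,P.mean(0).round(1),'edges',np.linalg.norm(e,axis=1).round(1),'dirs',np.degrees(np.arctan2(e[:,1],e[:,0])).round(1))
print('mark',onz('scene0',S([(467,312)]),0),onz('side0',B([(541,147)]),0))
print('lips side', onz('side0',np.r_[A([(355,321),(643,189)]),B([(468,244)])],55).round(1))
print('lips scene', onz('scene0',S([(521,348),(251,357),(594,191)]),55).round(1))
# bystanders z=0
print('flux side',onz('side0',B([(52,380)]),0), 'jar',onz('side0',A([(291,215)]),0))
print('green edge etc')
print('greens scene', onz('scene0',S([(480,80),(110,290)]),55))
print('reel,tweez', onz('side0',[(203,410),(298,432)],10))
E
```

```text
middle scene0 [649.9 -36.1] edges [110.4 104.3 104.7 113.8] dirs [ -5.4 -95.1 179.6  88. ]
middle side0 [644.1 -32.8] edges [108.7 106.3 109.4 102. ] dirs [177.4  86.3  -4.9 -94.1]
left scene0 [496.4 226.6] edges [106.2  98.7 107.9 110. ] dirs [ -7.  -98.3 179.   81.3]
left side0 [492.3 228.9] edges [111.1 110.  107.4 112.3] dirs [174.1  84.2  -4.7 -93.9]
right scene0 [ 480.4 -241.2] edges [110.3 106.7 109.3 107.2] dirs [  32.4  -57.9 -147.3  122.6]
right side0 [ 476.6 -239.7] edges [103.7 105.4 102.3  99.9] dirs [ 127.3   31.1  -55.7 -148.3]
mark [[478.63565484  12.3911979    0.        ]] [[473.90399013  18.18898065   0.        ]]
lips side [[ 581.3  -26.2   55. ]
 [ 440.4 -185.1   55. ]
 [ 486.7  161.2   55. ]]
lips scene [[ 581.8  -30.3   55. ]
 [ 441.3 -184.9   55. ]
 [ 487.9  162.5   55. ]]
flux side [[674.41502809 218.34067222   0.        ]] jar [[ 670.06843429 -218.82984558    0.        ]]
green edge etc
greens scene [[ 287.46153871  220.18993117   55.        ]
 [ 297.30921681 -217.4351455    55.        ]]
reel,tweez [[607.71330001 400.86914278  10.        ]
 [457.2224188  417.57245656  10.        ]]
```

```bash
cat >> h.py <<'E'
CASE={'middle':(647,-34,-3.6),'left':(494,228,84.5),'right':(478.5,-240.5,-57.3)}
def hook(n,s,h,alpha=45):
    "TCP pose with tip's upper corner at distance s in front of hinge, h above hinge axis"
    x,y,a=CASE[n]; f=np.array([np.cos(np.radians(a)),np.sin(np.radians(a)),0]);u=np.array([0,0,1.]); a=np.radians(alpha)
    X=f*np.cos(a)-u*np.sin(a); Y=f*np.sin(a)+u*np.cos(a); Z=np.cross(X,Y)
    P=np.array([x,y,50])+55*f -s*f+h*u
    return P-11*Y-17*X, np.c_[X,Y,Z]
def cur():
    s=arm.sense(); return s['position'],Ro.from_euler('xyz',s['tool_rot'],degrees=True).as_matrix(),s
def rel(p,R):
    p0,R0,s=cur(); return np.r_[R0.T@(p-p0), np.degrees(Ro.from_matrix(R0.T@R).as_rotvec())].round(1)
E
python3 - <<'E'
from h import *
p,R,s=cur(); print(R.round(2))
for n in CASE:
    q,Rq=hook(n,175,20); print(n,q.round(0),Rq.round(2).tolist(),rel(q+[0,0,120],Rq))
E
```

```text
[[-0.    0.97  0.26]
 [ 0.    0.26 -0.97]
 [-1.    0.   -0.  ]]
middle [507. -25.  74.] [[0.71, 0.71, -0.06], [-0.04, -0.04, -1.0], [-0.71, 0.71, 0.0]] [  54.1  483.8 -369.5   17.6   -7.3   44.6]
left [481.  89.  74.] [[0.07, 0.07, 1.0], [0.7, 0.7, -0.1], [-0.71, 0.71, 0.0]] [  54.2  487.2 -486.7  -65.8   27.2   39.2]
right [ 403. -123.   74.] [[0.38, 0.38, -0.84], [-0.6, -0.6, -0.54], [-0.71, 0.71, 0.0]] [  54.   357.6 -302.2   68.3  -28.3   38.8]
```

Emit:
step_arm:
  series:
    - {"x": 54,"y": 357.6,"z": -302.2,"wx": 68.3,"wy": -28.3,"wz": 38.8}
    - {"x": 54,"y": 357.6,"z": -302.2,"wx": 68.3,"wy": -28.3,"wz": 38.8}
    - {"x": 54,"y": 357.6,"z": -302.2,"wx": 68.3,"wy": -28.3,"wz": 38.8}
    - {"x": 54,"y": 357.6,"z": -302.2,"wx": 68.3,"wy": -28.3,"wz": 38.8}
    - {"x": 54,"y": 357.6,"z": -302.2,"wx": 68.3,"wy": -28.3,"wz": 38.8}
    - {"x": 54,"y": 357.6,"z": -302.2,"wx": 68.3,"wy": -28.3,"wz": 38.8}
    - {"x": 54,"y": 357.6,"z": -302.2,"wx": 68.3,"wy": -28.3,"wz": 38.8}
    - {"x": 54,"y": 357.6,"z": -302.2,"wx": 68.3,"wy": -28.3,"wz": 38.8}
    - {"x": 54,"y": 357.6,"z": -302.2,"wx": 68.3,"wy": -28.3,"wz": 38.8}
    - {"x": 54,"y": 357.6,"z": -302.2,"wx": 68.3,"wy": -28.3,"wz": 38.8}
  hand: 0
  force: 20

```text
time: 1.4
position: [358.4, -180.5, 194.6]
tool_rot: [79.0, 54.2, -57.5]
contact_force: [-0.5, -0.5, 0.2]
finger_gap: 0.0
```

```bash
python3 - <<'E'
from h import *
p,R,s=cur(); print(s['qpos'],s['finger_gap'],p)
q,Rq=hook('right',165,-12); print(rel(q+[0,0,120],Rq), rel(q,Rq))
wsnap('w1'); snap('scene','s1')
E
```

```text
[-36.10831796  -5.94397571 129.10801416 -29.31498223  25.86763882
 123.46867617] 0.011643740264323884 [ 358.36301306 -180.4575241   194.56008323]
[ 17.6 -17.2 -73.2  10.8  -0.7   9.1] [114.9 -86.1 -86.6  10.8  -0.7   9.1]
```

View pics/w1.png

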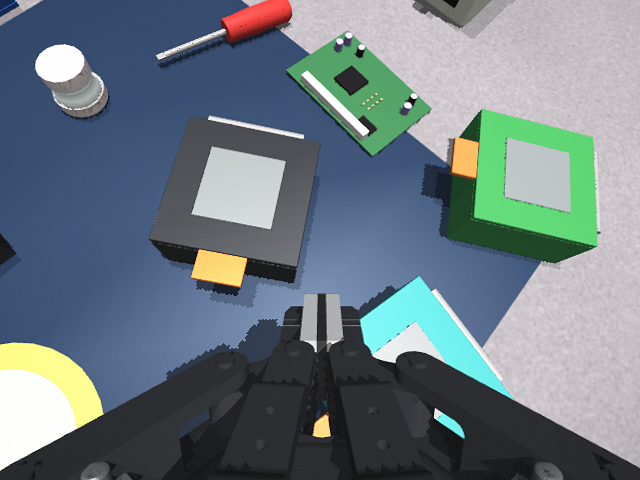

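```bash
python3 - <<'E'
from h import *
d,K,D=cal('w1'); H=np.array(d['hand_eye'])
for pt in [(17,11,0),(17,-11,0),(30,11,0),(0,11,0),(-24,11,0),(17,0,0)]:
    q=(np.array(pt)-H[:3,3])@H[:3,:3]*[1,-1,-1]
    print(pt,cv2.projectPoints(q.reshape(1,3),np.zeros(3),np.zeros(3),K,D)[0].ravel().round(0))
E
python3 -c "
from h import *
crop('w1',240,270,160,120,5,'c_w1')"
```

```text
(17, 11, 0) [324. 293.]
(17, -11, 0) [324. 342.]
(30, 11, 0) [323. 280.]
(0, 11, 0) [324. 314.]
(-24, 11, 0) [325. 353.]
(17, 0, 0) [324. 318.]
```

View pics/c_w1.png

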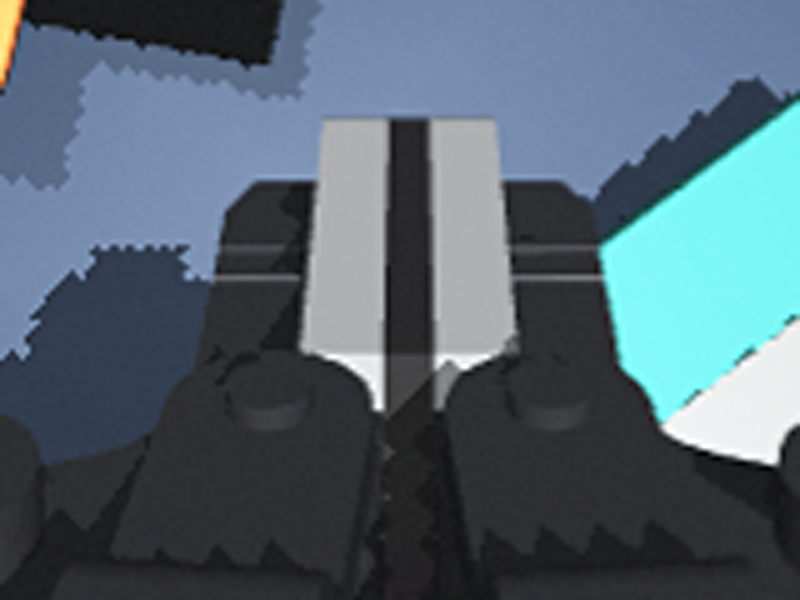

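Emit:
step_arm:
  series:
    - {"x": 17.6,"y": -17.2,"z": -73.2,"wx": 10.8,"wy": -0.7,"wz": 9.1}
    - {"x": 17.6,"y": -17.2,"z": -73.2,"wx": 10.8,"wy": -0.7,"wz": 9.1}
    - {"x": 17.6,"y": -17.2,"z": -73.2,"wx": 10.8,"wy": -0.7,"wz": 9.1}
    - {"x": 17.6,"y": -17.2,"z": -73.2,"wx": 10.8,"wy": -0.7,"wz": 9.1}

```text
time: 2.0
position: [328.5, -209.1, 165.8]
tool_rot: [89.0, 45.2, -54.0]
contact_force: [-0.3, -0.9, 0.7]
finger_gap: 0.1
```

```bash
python3 - <<'E'
from h import *
p,R,s=cur(); print(s['qpos'],p)
q,Rq=hook('right',165,-12); print(q,rel(q+[0,0,120],Rq), rel(q,Rq))
E
```

```text
[-46.50692403  -6.47651029 140.08616637 -70.37789386   5.59827773
 164.66127624] [ 328.47208609 -209.06051909  165.75467433]
[ 408.37735211 -131.27275054   42.24264069] [  -8.8  -11.9 -110.6    3.3   -2.3    0.2] [  76.5  -96.4 -112.     3.3   -2.3    0.2]
```

```bash
cat > kin.py <<'E'
import numpy as np
from scipy.spatial.transform import Rotation as Ro
from scipy.optimize import least_squares
LO=np.array([-168.41,-55.51,10.69,-70.63,1,-165.06]);HI=np.array([168.41,124.54,146.95,250.63,178,165.06])
def rz(a):return Ro.from_euler('z',a,degrees=True).as_matrix()
def ry(a):return Ro.from_euler('y',a,degrees=True).as_matrix()
def fkg(q,g,s4=1,s6=1):
    a1,d1,L2,a3,L3,dt=g
    A=rz(q[0]);p=A@[a1,0,d1];A=A@ry(q[1]);p=p+A@[0,0,L2];A=A@ry(q[2]);p=p+A@[a3,0,L3]
    A=A@rz(s4*q[3])@ry(q[4])@rz(s6*q[5]);p=p+A@[0,0,dt];return p,A
data=[([-8.78571470e+01,1.79614222e+01,8.58557551e+01,1.48541890e-03,7.62612855e+01,-1.27985200e+01],[135.35783401,-506.99677119,247.70593108],[166.14829186,89.92152389,91.08931105]),
([-36.10831796,-5.94397571,129.10801416,-29.31498223,25.86763882,123.46867617],[358.36301306,-180.4575241,194.56008323],[79.0,54.2,-57.5]),
([-46.50692403,-6.47651029,140.08616637,-70.37789386,5.59827773,164.66127624],[328.47208609,-209.06051909,165.75467433],[89.0,45.2,-54.0])]
E
python3 - <<'E'
from kin import *
for s4 in(1,-1):
  for s6 in (1,-1):
    out=[]
    for q,p,r in data:
        A=fkg(q,[0]*6,s4,s6)[1]; R=Ro.from_euler('xyz',r,degrees=True).as_matrix(); out.append((A.T@R).round(2))
    print(s4,s6,[np.abs(o-out[0]).max().round(2) for o in out]); 
    if max(np.abs(o-out[0]).max() for o in out)<.1: print(out[0])
f=lambda g:np.r_[np.concatenate([fkg(q,g)[0]-p for q,p,r in data]),0]
r=least_squares(f,[0,300,350,0,300,150]);print(r.x,r.fun)
E
```

```text
1 1 [np.float64(0.0), np.float64(0.0), np.float64(0.0)]
[[ 0. -0. -1.]
 [ 0.  1. -0.]
 [ 1. -0.  0.]]
1 -1 [np.float64(0.0), np.float64(1.29), np.float64(0.08)]
-1 1 [np.float64(0.0), np.float64(0.81), np.float64(1.77)]
-1 -1 [np.float64(0.0), np.float64(1.87), np.float64(1.89)]
[ 679.64148226 -275.04533374  -98.72204749 -158.55890173 -181.32780233
 -418.22191382] [-116.24064119   -4.20363289   -1.16433143   14.8835017    18.77843454
    3.17223366  -41.16560096  -37.9354213    -2.00790228    0.        ]
```

```bash
cat >> kin.py <<'E'
def fk2(q,g):
    a1,b,d1,L2,a3,L3,dt=g
    A=rz(q[0]);p=A@[a1,b,d1];A=A@ry(q[1]);p=p+A@[0,0,L2];A=A@ry(q[2]);p=p+A@[a3,0,L3]
    A=A@rz(q[3])@ry(q[4])@rz(q[5]);p=p+A@[0,0,dt];return p,A@np.array([[0,0,-1],[0,1,0],[1,0,0.]])
E
python3 - <<'E'
from kin import *
f=lambda g:np.concatenate([fk2(q,g)[0]-p for q,p,r in data])
r=least_squares(f,[0,100,300,350,0,300,150]);print(r.x.round(1),r.fun.round(2))
from h import *
print(np.degrees(1),)
E
```

```text
[  0.  116.3 201.3 438.9  39.  397.5 238.3] [ 0.  0. -0.  0.  0.  0. -0. -0. -0.]
57.29577951308232
```

```bash
cat >> kin.py <<'E'
G=np.array([0,116.3,201.3,438.9,39.,397.5,238.3])
data_f=lambda g:np.concatenate([fk2(q,g)[0]-p for q,p,r in data])
G=least_squares(data_f,G).x
def ik(p,R,q0):
    f=lambda q:np.r_[(fk2(q,G)[0]-p)/10,(fk2(q,G)[1]-R).ravel()*10]
    r=least_squares(f,np.clip(q0,LO+.5,HI-.5),bounds=(LO,HI),x_scale=30.)
    return r.x,np.abs(r.fun).max()
SEED=[[a,10,100,b,c,d] for a in(0,) for b in(0,120,180) for c in(40,90) for d in(-90,0,90)]
def iks(p,R):
    out=[]
    az=np.degrees(np.arctan2(p[1],p[0]))
    for s in SEED:
        s=np.array(s,float);s[0]=az-12
        q,e=ik(p,R,s)
        if e<.02 and not any(np.abs(q-o).max()<1 for o in out): out.append(q)
    return out
E
python3 - <<'E'
from kin import *
from h import hook
F=np.diag([1,-1,-1.])
for n in('right','left','middle'):
  for al in (45,60,75):
    for fl in(0,1):
      for (s,h) in ((165,-12),(0,124)):
        p,R=hook(n,s,h,al)
        if fl: # flip about x: upper corner now other side; same geometry
            R=R@F
        print(n,al,fl,s,[x.round(0).astype(int).tolist() for x in iks(p,R)])
E
```

```text
right 45 0 165 [[-20, 26, 133, 238, 31, -115]]
right 45 0 0 []
right 45 1 165 [[-20, 26, 133, 238, 31, 65]]
right 45 1 0 [[-33, 16, 112, -61, 19, -13]]
right 60 0 165 []
right 60 0 0 [[-36, 17, 103, -19, 33, 125]]
right 60 1 165 [[-25, 20, 128, -71, 16, 9]]
right 60 1 0 [[-36, 17, 103, -19, 33, -55]]
right 75 0 165 [[-30, 20, 121, -15, 27, 130]]
right 75 0 0 [[-38, 21, 93, -6, 52, 112]]
right 75 1 165 [[-30, 20, 121, -15, 27, -50]]
right 75 1 0 [[-38, 21, 93, -6, 52, -68]]
left 45 0 165 [[-23, 36, 109, 49, 63, -52]]
left 45 0 0 [[-3, 23, 102, 52, 64, -24]]
left 45 1 165 [[-23, 36, 109, 49, 63, 128]]
left 45 1 0 [[-3, 23, 102, 52, 64, 156]]
left 60 0 165 [[-17, 31, 108, 37, 54, -37]]
left 60 0 0 [[3, 21, 96, 34, 62, -7]]
left 60 1 165 [[-17, 31, 108, 37, 54, 143]]
left 60 1 0 []
left 75 0 165 [[-9, 28, 106, 20, 48, -17]]
left 75 0 0 [[10, 23, 90, 16, 64, 9]]
left 75 1 165 [[-9, 28, 106, 20, 48, 163]]
left 75 1 0 []
middle 45 0 165 [[-22, 28, 128, 146, 23, -71]]
middle 45 0 0 [[-16, 26, 98, 35, 15, 47]]
middle 45 1 165 [[-22, 28, 128, 146, 23, 109]]
middle 45 1 0 [[-16, 26, 98, 35, 15, -133]]
middle 60 0 165 [[-20, 25, 120, 51, 10, 26]]
middle 60 0 0 [[-15, 28, 86, 9, 37, 73]]
middle 60 1 165 [[-20, 25, 120, 51, 10, -154]]
middle 60 1 0 [[-15, 28, 86, 9, 37, -107]]
middle 75 0 165 [[-17, 27, 109, 7, 30, 71]]
middle 75 0 0 [[-14, 34, 72, 3, 59, 79]]
middle 75 1 165 [[-17, 27, 109, 7, 30, -109]]
middle 75 1 0 [[-14, 34, 72, 3, 59, -101]]
```

```bash
cat >> h.py <<'E'
def down(yawz,flip=0):
    "tool x down, tool z (jaw) along yaw yawz deg"
    Z=np.array([np.cos(np.radians(yawz)),np.sin(np.radians(yawz)),0]); X=np.array([0,0,-1.])
    if flip: Z=-Z
    return np.c_[X,np.cross(Z,X),Z]
def pinch(n,th,flip,r=126,tl=5,tip=13):
    "TCP pose; lip midplane tl mm above tips, lid angle th"
    x,y,a=CASE[n]; f=np.array([np.cos(np.radians(a)),np.sin(np.radians(a)),0]); t=np.radians(th)
    s=r*np.cos(t)-2.5*np.sin(t);h=r*np.sin(t)+2.5*np.cos(t)
    P=np.array([x,y,50])+f*(55-s)+[0,0,h]
    return P+[0,0,tip-tl],down(a+90,flip)
E
python3 - <<'E'
from kin import *
from h import *
for n in CASE:
  for fl in(0,1):
    for th in(0,40,80):
      p,R=pinch(n,th,fl); print(n,fl,th,p.round(0),R[:,1].round(2),[x.round(0).astype(int).tolist() for x in iks(p,R)])
E
```

```text
middle 0 0 [576. -30.  60.] [-1.    0.06  0.  ] [[-15, 36, 88, 0, 56, -101]]
middle 0 40 [607. -31. 141.] [-1.    0.06  0.  ] [[-14, 34, 79, 0, 68, -100]]
middle 0 80 [683. -36. 183.] [-1.    0.06  0.  ] [[-13, 41, 59, 0, 80, -99]]
middle 1 0 [576. -30.  60.] [ 1.   -0.06  0.  ] [[-15, 36, 88, 0, 56, 79]]
middle 1 40 [607. -31. 141.] [ 1.   -0.06  0.  ] [[-14, 34, 79, 0, 68, 80]]
middle 1 80 [683. -36. 183.] [ 1.   -0.06  0.  ] [[-13, 41, 59, 0, 80, 81]]
left 0 0 [487. 157.  60.] [-0.1 -1.  -0. ] []
left 0 40 [490. 188. 141.] [-0.1 -1.  -0. ] []
left 0 80 [497. 263. 183.] [-0.1 -1.  -0. ] [[16, 26, 85, 0, 70, -159]]
left 1 0 [487. 157.  60.] [0.1 1.  0. ] [[5, 30, 100, 0, 50, 10]]
left 1 40 [490. 188. 141.] [0.1 1.  0. ] [[8, 24, 94, 0, 62, 14]]
left 1 80 [497. 263. 183.] [0.1 1.  0. ] [[16, 26, 85, 0, 70, 21]]
right 0 0 [ 440. -181.   60.] [-0.54  0.84  0.  ] [[-36, 26, 106, 0, 48, -69]]
right 0 40 [ 457. -207.  141.] [-0.54  0.84  0.  ] [[-38, 22, 98, 0, 60, -70]]
right 0 80 [ 498. -270.  183.] [-0.54  0.84  0.  ] [[-40, 26, 84, 0, 70, -73]]
right 1 0 [ 440. -181.   60.] [ 0.54 -0.84  0.  ] [[-36, 26, 106, 0, 48, 111]]
right 1 40 [ 457. -207.  141.] [ 0.54 -0.84  0.  ] [[-38, 22, 98, 0, 60, 110]]
right 1 80 [ 498. -270.  183.] [ 0.54 -0.84  0.  ] [[-40, 26, 84, 0, 70, 107]]
```

```bash
python3 - <<'E'
from h import *
p,R=pinch('right',0,1); print(p,rel(p+[0,0,100],R))
E
```

```text
[ 440.14293725 -180.75273448   60.5       ] [  33.8   28.5 -106.5    4.    -0.9  -44.8]
```

Emit:
step_arm:
  series:
    - {"x": 34,"y": 28.5,"z": -106.5,"wx": 4,"wy": -0.9,"wz": -44.8}
    - {"x": 34,"y": 28.5,"z": -106.5,"wx": 4,"wy": -0.9,"wz": -44.8}
    - {"x": 34,"y": 28.5,"z": -106.5,"wx": 4,"wy": -0.9,"wz": -44.8}
    - {"x": 34,"y": 28.5,"z": -106.5,"wx": 4,"wy": -0.9,"wz": -44.8}
    - {"x": 34,"y": 28.5,"z": -106.5,"wx": 4,"wy": -0.9,"wz": -44.8}
    - {"x": 34,"y": 28.5,"z": -106.5,"wx": 4,"wy": -0.9,"wz": -44.8}
    - {"x": 34,"y": 28.5,"z": -106.5,"wx": 4,"wy": -0.9,"wz": -44.8}
  hand: 65

```text
time: 2.88
position: [442.8, -180.5, 162.0]
tool_rot: [143.7, 89.8, -3.3]
contact_force: [-0.3, 0.4, -0.7]
finger_gap: 65.3
```

```bash
python3 - <<'E'
from h import *
p,R=pinch('right',0,1); print(arm.sense()['qpos'].round(1));print(p,rel(p+[0,0,100],R),rel(p,R)); wsnap('w2')
E
```

```text
[-3.630e+01  1.720e+01  1.006e+02  1.000e-01  6.200e+01  1.106e+02]
[ 440.14293725 -180.75273448   60.5       ] [ 1.5 -1.3  2.3  0.3 -0.1 -0.1] [ 1.015e+02 -1.400e+00  2.600e+00  3.000e-01 -1.000e-01 -1.000e-01]
```

View pics/w2.png

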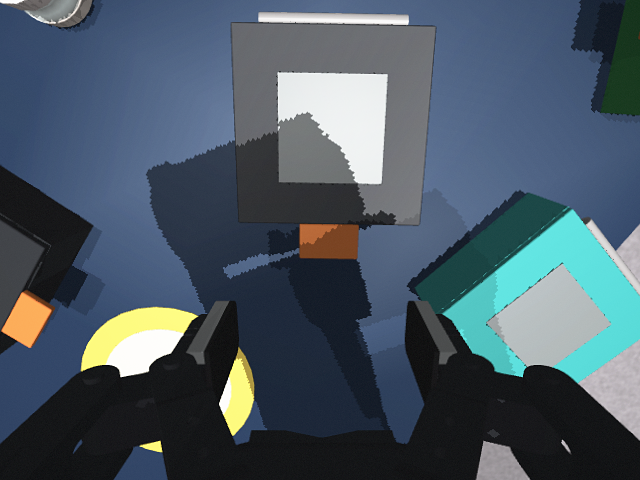

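```bash
python3 - <<'E'
from h import *
P=onz('w2',[(231,22),(436,27),(420,224),(238,221),(300,223),(358,224),(358,259),(300,258)],55); print(P.round(1)); 
print(P[:4].mean(0), P[4:].mean(0))
e=np.diff(P[[0,1,2,3,0]],axis=0);print(np.linalg.norm(e,axis=1),np.degrees(np.arctan2(e[:,1],e[:,0])))
print('turq', onz('w2',[(410,290),(455,330)],55).round(0), onz('w2',[(410,290)],0).round(0))
a=np.radians(32.7); n=np.array([np.cos(a),np.sin(a)])
print([(Q[:2]-[440,-180.7])@n for Q in onz('w2',[(410,290),(455,330)],55)])
E
```

```text
[[ 552.6 -259.5   55. ]
 [ 460.1 -316.6   55. ]
 [ 402.  -225.3   55. ]
 [ 495.8 -166.7   55. ]
 [ 463.5 -186.1   55. ]
 [ 433.6 -204.7   55. ]
 [ 420.8 -186.1   55. ]
 [ 451.6 -167.    55. ]]
[ 477.62549989 -241.99598221   55.        ] [ 442.40091205 -185.96944575   55.        ]
[108.76303115 108.23644701 110.57803377 108.7975403 ] [-148.31139415  122.4527452    31.983998    -58.50627497]
turq [[ 381. -187.   55.]
 [ 338. -180.   55.]] [[ 356. -173.    0.]]
[np.float64(-53.04906324644645), np.float64(-85.09779792676578)]
```

```bash
sed -i "s/'right':(478.5,-240.5,-57.3)/'right':(478,-241.5,-57.8)/" h.py; python3 - <<'E'
from h import *
p,R=pinch('right',0,1); print(p,rel(p+[0,0,100],R),rel(p,R))
E
```

```text
[ 440.1657844 -181.4202852   60.5      ] [ 1.3  0.1  2.7  0.8 -0.1 -0.1] [ 1.013e+02 -2.000e-01  2.800e+00  8.000e-01 -1.000e-01 -1.000e-01]
```

Emit:
step_arm:
  series:
    - {"x": 40,"y": 0,"z": 2.8,"wx": 0.8}
    - {"x": 80,"y": 0,"z": 2.8,"wx": 0.8}
    - {"x": 101,"y": 0,"z": 2.8,"wx": 0.8}
    - {"x": 101,"y": 0,"z": 2.8,"wx": 0.8}
    - {"x": 101,"y": 0,"z": 2.8,"wx": 0.8}
  hand: 50

```text
schema error: expected keys x, y, z, wx, wy, wz
```

Emit:
step_arm:
  series:
    - {"x": 0}
    - {"x": 0}
    - {"x": 0}
    - {"x": 0}
  hand: 30
  force: 20

```text
schema error: expected keys x, y, z, wx, wy, wz
```

```bash
python3 - <<'E'
from h import *
wsnap('w3'); print(arm.sense()['contact_force'])
p0,R0,_=cur()
for th in (10,20,30,40,50,60,70,80,84): 
    p,R=pinch('right',th,1); a,_=pinch('right',0,1); print(th,(R.T@(p-a)).round(1))
E
```

```text
[ 0.20990728  0.84821606 -1.12966725]
10 [-21.8   2.3  -0. ]
20 [-42.9   8.5  -0. ]
30 [-62.7  18.1  -0. ]
40 [-80.4  31.1  -0. ]
50 [-95.6  46.9  -0. ]
60 [-107.9   65.2   -0. ]
70 [-116.8   85.3   -0. ]
80 [-122.   106.6   -0. ]
84 [-123.1  115.3   -0. ]
```

View pics/w3.png

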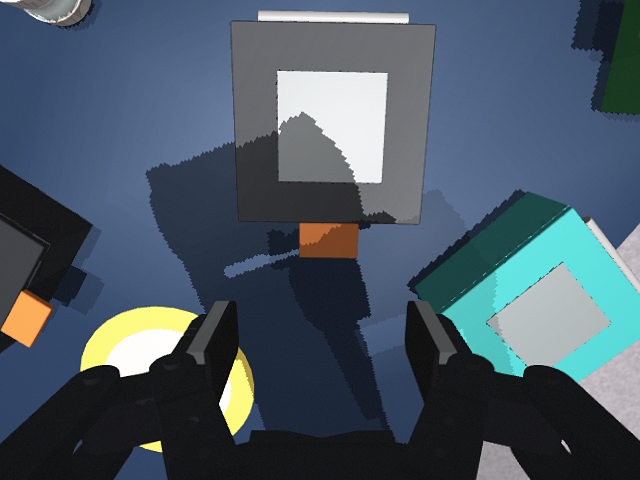

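All keys are required; nothing moved.

Emit:
step_arm:
  series:
    - {"x": 40,"y": 0,"z": 2.8,"wx": 0.8,"wy": 0,"wz": 0}
    - {"x": 80,"y": 0,"z": 2.8,"wx": 0.8,"wy": 0,"wz": 0}
    - {"x": 101,"y": 0,"z": 2.8,"wx": 0.8,"wy": 0,"wz": 0}
    - {"x": 101,"y": 0,"z": 2.8,"wx": 0.8,"wy": 0,"wz": 0}
    - {"x": 101,"y": 0,"z": 2.8,"wx": 0.8,"wy": 0,"wz": 0}
  hand: 50

```text
time: 3.6
position: [440.3, -181.3, 61.7]
tool_rot: [129.8, 89.8, -18.0]
contact_force: [0.8, 0.3, 0.3]
finger_gap: 49.6
```

```bash
python3 - <<'E'
from h import *
wsnap('w4'); print(arm.sense()['contact_force'])
p,R=pinch('right',0,1); print(rel(p,R))
E
```

```text
[-0.22103552 -0.28991198 -0.1848754 ]
[ 1.3 -0.1  0.2 -0.  -0.2 -0.2]
```

View pics/w4.png

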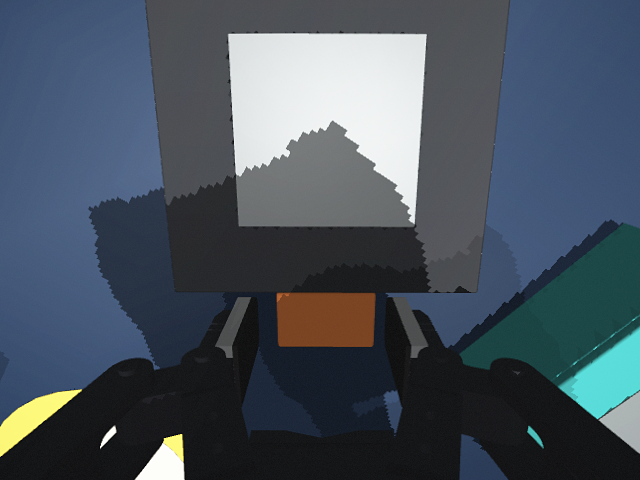

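Emit:
step_arm:
  series:
    - {"x": 4,"y": 0,"z": 0,"wx": 0,"wy": 0,"wz": 0}
    - {"x": 4,"y": 0,"z": 0,"wx": 0,"wy": 0,"wz": 0}
    - {"x": 4,"y": 0,"z": 0,"wx": 0,"wy": 0,"wz": 0}
    - {"x": 4,"y": 0,"z": 0,"wx": 0,"wy": 0,"wz": 0}
  hand: 30
  force: 20

```text
time: 4.15
position: [440.3, -181.5, 56.9]
tool_rot: [137.9, 89.8, -10.0]
contact_force: [1.1, -1.0, 3.2]
finger_gap: 34.9
```

```bash
python3 - <<'E'
from h import *
print(arm.sense()['contact_force'],arm.sense()['finger_gap'])
wsnap('w5')
d,K,D=cal('w5'); H=np.array(d['hand_eye'])
for pt in [(17,11,18),(10,11,18),(5,11,18)]:
    q=(np.array(pt)-H[:3,3])@H[:3,:3]*[1,-1,-1]
    print(pt,cv2.projectPoints(q.reshape(1,3),np.zeros(3),np.zeros(3),K,D)[0].ravel().round(0))
crop('w5',180,230,280,200,2.8,'c_w5')
E
```

```text
[ 1.14960421 -1.022702    3.15080784] 34.88875062064001
(17, 11, 18) [370. 293.]
(10, 11, 18) [373. 301.]
(5, 11, 18) [374. 307.]
```

View pics/c_w5.png

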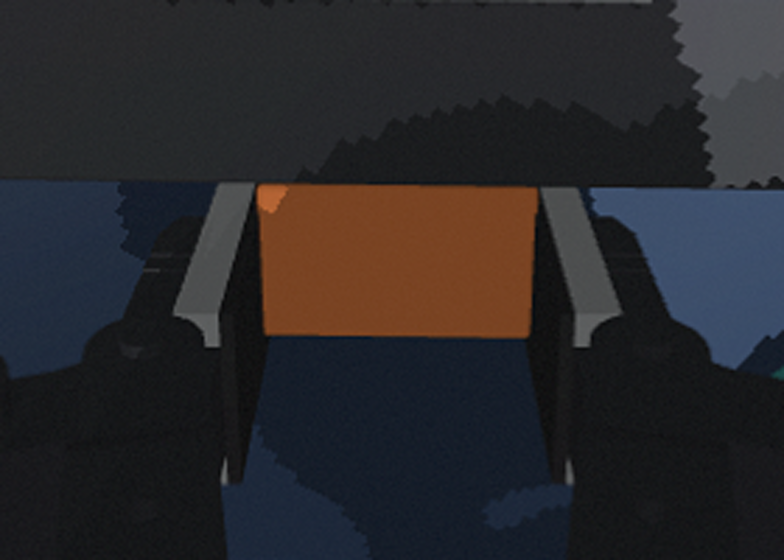

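Emit:
step_arm:
  series:
    - {"x": -11,"y": 0.7,"z": 0,"wx": 0,"wy": 0,"wz": 0}
    - {"x": -21.8,"y": 2.3,"z": 0,"wx": 0,"wy": 0,"wz": 0}
    - {"x": -32.5,"y": 4.9,"z": 0,"wx": 0,"wy": 0,"wz": 0}
    - {"x": -42.9,"y": 8.5,"z": 0,"wx": 0,"wy": 0,"wz": 0}
    - {"x": -53,"y": 12.9,"z": 0,"wx": 0,"wy": 0,"wz": 0}
    - {"x": -62.7,"y": 18.1,"z": 0,"wx": 0,"wy": 0,"wz": 0}
    - {"x": -71.8,"y": 24.2,"z": 0,"wx": 0,"wy": 0,"wz": 0}
    - {"x": -80.4,"y": 31.1,"z": 0,"wx": 0,"wy": 0,"wz": 0}
    - {"x": -88.4,"y": 38.7,"z": 0,"wx": 0,"wy": 0,"wz": 0}
    - {"x": -95.6,"y": 46.9,"z": 0,"wx": 0,"wy": 0,"wz": 0}

```text
time: 5.45
position: [464.9, -221.4, 152.6]
tool_rot: [159.1, 89.9, 11.2]
contact_force: [-0.0, -1.0, -3.2]
finger_gap: 35.3
```

```bash
python3 - <<'E'
from h import *
print(arm.sense()['contact_force'],arm.sense()['finger_gap'])
snap('scene','s2'); snap('side','d2')
crop('side0',290,130,130,110,3,'a');crop('d2',290,130,130,110,3,'b')
cv2.imwrite('pics/c_d2.png',np.hstack([cv2.imread('pics/a.png'),cv2.imread('pics/b.png')]))
E
```

```text
[-0.03451576 -0.96989446 -3.18587288] 35.30501360455511
```

View pics/c_d2.png

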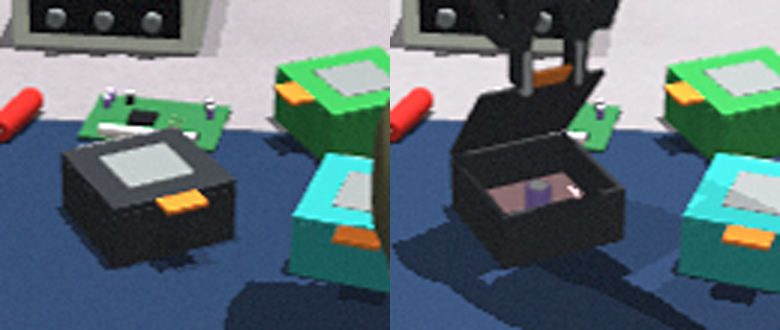

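View pics/s2.png

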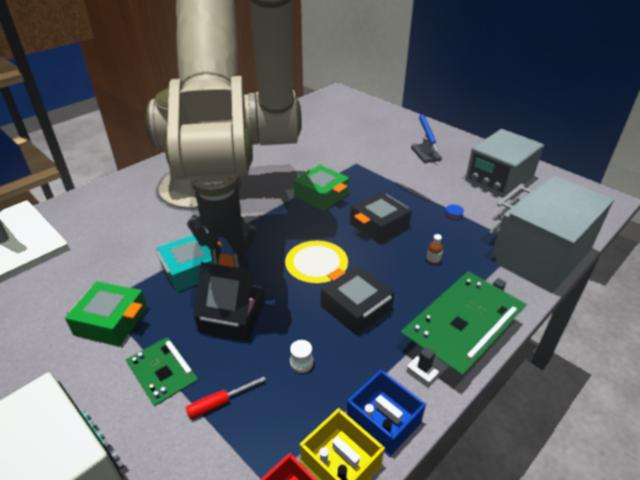

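Emit:
step_arm:
  series:
    - {"x": -6.6,"y": 8.9,"z": 0,"wx": 0,"wy": 0,"wz": 0}
    - {"x": -12.3,"y": 18.3,"z": 0,"wx": 0,"wy": 0,"wz": 0}
    - {"x": -17.2,"y": 28.1,"z": 0,"wx": 0,"wy": 0,"wz": 0}
    - {"x": -21.2,"y": 38.4,"z": 0,"wx": 0,"wy": 0,"wz": 0}
    - {"x": -24.3,"y": 48.9,"z": 0,"wx": 0,"wy": 0,"wz": 0}
    - {"x": -26.4,"y": 59.7,"z": 0,"wx": 0,"wy": 0,"wz": 0}
    - {"x": -27.5,"y": 68.4,"z": 0,"wx": 0,"wy": 0,"wz": 0}
    - {"x": -27.5,"y": 68.4,"z": 0,"wx": 0,"wy": 0,"wz": 0}

```text
time: 6.55
position: [501.3, -279.5, 179.9]
tool_rot: [140.4, 89.8, -7.5]
contact_force: [-1.1, 0.3, 0.1]
finger_gap: 35.5
```

Emit:
step_arm:
  series:
    - {"x": 0,"y": 0,"z": 0,"wx": 0,"wy": 0,"wz": 0}
    - {"x": 0,"y": 0,"z": 0,"wx": 0,"wy": 0,"wz": 0}
    - {"x": -15,"y": 0,"z": 0,"wx": 0,"wy": 0,"wz": 0}
    - {"x": -60,"y": 0,"z": 0,"wx": 0,"wy": 0,"wz": 0}
    - {"x": -60,"y": 0,"z": 0,"wx": 0,"wy": 0,"wz": 0}
  hand: 60

```text
time: 7.18
position: [501.8, -279.7, 244.3]
tool_rot: [116.5, 89.4, -31.3]
contact_force: [0.0, 0.2, -0.5]
finger_gap: 59.9
```

```bash
python3 - <<'E'
from h import *
print(arm.sense()['contact_force'],arm.sense()['finger_gap'],arm.sense()['qpos'].round(1))
p,R=pinch('middle',0,1); print(p,rel(p+[0,0,150],R),rel(p+[0,0,60],R))
snap('scene','s2'); snap('side','d2')
crop('s2',150,170,170,180,3,'b');crop('d2',290,80,130,170,3,'b2')
E
```

```text
[ 0.0020108   0.1548101  -0.45612033] 59.94477334642604 [-4.09e+01  2.41e+01  7.77e+01  1.00e-01  7.77e+01  1.07e+02]
[576.14010228 -29.54187311  60.5       ] [  33.1 -172.6 -195.9  -54.3    0.    -0.6] [ 123.1 -173.4 -195.5  -54.3    0.    -0.6]
```

View pics/b.png

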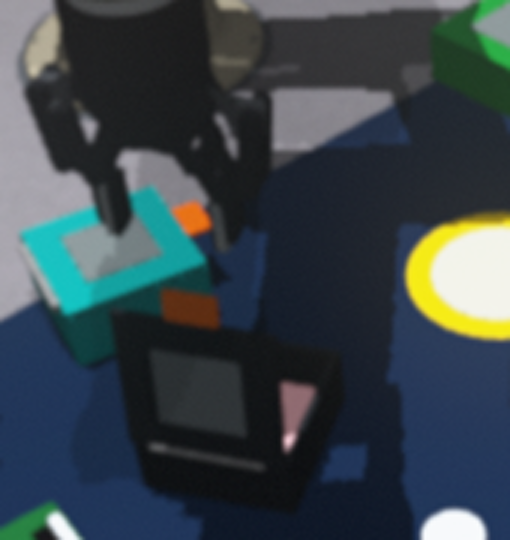

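View pics/b2.png

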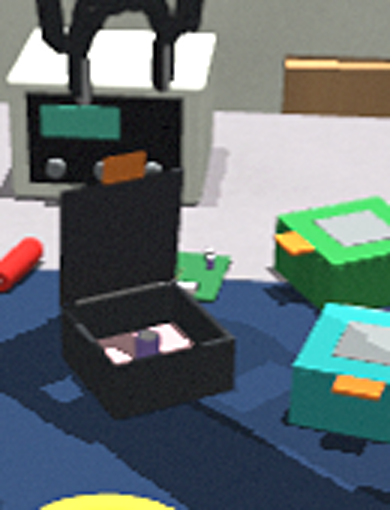

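Emit:
step_arm:
  series:
    - {"x": 33,"y": -172.6,"z": -196,"wx": -54.3,"wy": 0,"wz": -0.6}
    - {"x": 33,"y": -172.6,"z": -196,"wx": -54.3,"wy": 0,"wz": -0.6}
    - {"x": 33,"y": -172.6,"z": -196,"wx": -54.3,"wy": 0,"wz": -0.6}
    - {"x": 33,"y": -172.6,"z": -196,"wx": -54.3,"wy": 0,"wz": -0.6}
    - {"x": 33,"y": -172.6,"z": -196,"wx": -54.3,"wy": 0,"wz": -0.6}
    - {"x": 63,"y": -172.6,"z": -196,"wx": -54.3,"wy": 0,"wz": -0.6}
    - {"x": 83,"y": -172.6,"z": -196,"wx": -54.3,"wy": 0,"wz": -0.6}
    - {"x": 83,"y": -172.6,"z": -196,"wx": -54.3,"wy": 0,"wz": -0.6}
  hand: 50

```text
time: 8.28
position: [574.2, -28.3, 155.2]
tool_rot: [-117.5, 89.3, 149.0]
contact_force: [0.3, -0.5, 1.0]
finger_gap: 49.9
```

```bash
python3 - <<'E'
from h import *
print(arm.sense()['qpos'].round(1))
wsnap('w6')
p,R=pinch('middle',0,1); print(p,rel(p+[0,0,100],R),rel(p-[0,0,3],R))
E
```

```text
[-14.6  29.3  83.6   0.2  67.8  78.9]
[576.14010228 -29.54187311  60.5       ] [-3.9  1.3  1.   0.  -0.3  0.5] [99.1  2.1  1.5  0.  -0.3  0.5]
```

View pics/w6.png

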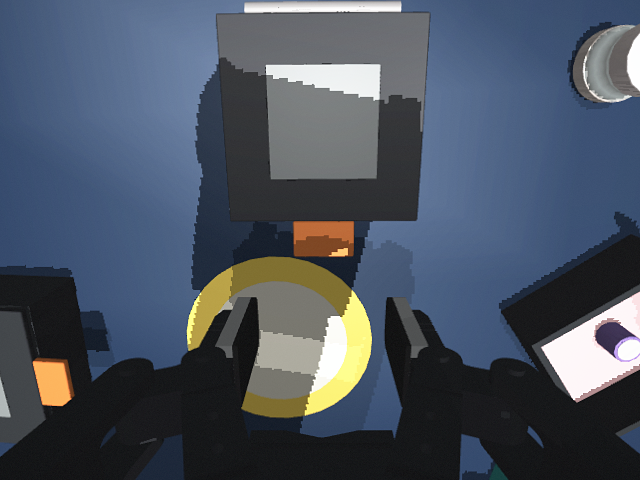

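```bash
python3 - <<'E'
from h import *
P=onz('w6',[(217,13),(430,13),(416,220),(230,220),(293,221),(354,221),(353,257),(294,257)],55); print(P.round(1)); 
print(P[:4].mean(0), P[4:].mean(0))
e=np.diff(P[[0,1,2,3,0]],axis=0);print(np.linalg.norm(e,axis=1),np.degrees(np.arctan2(e[:,1],e[:,0])))
print('mark', onz('w6',[(279,337),(187,334),(372,336),(279,257),(280,417)],0).round(0))
E
```

```text
[[704.8  16.7  55. ]
 [697.8 -91.3  55. ]
 [589.4 -84.8  55. ]
 [596.2  24.4  55. ]
 [593.3 -12.6  55. ]
 [591.  -48.4  55. ]
 [568.5 -46.9  55. ]
 [570.7 -11.3  55. ]]
[647.03933768 -33.75208912  55.        ] [580.88107138 -29.82823157  55.        ]
[108.138871   108.59645695 109.37563161 108.91334547] [-93.74504426 176.58776325  86.4210341   -4.06358651]
mark [[483.  12.   0.]
 [490.  87.   0.]
 [479. -63.   0.]
 [551.   6.   0.]
 [403.  19.   0.]]
```

Emit:
step_arm:
  series:
    - {"x": 45,"y": 2.1,"z": 1.5,"wx": 0,"wy": -0.3,"wz": 0.5}
    - {"x": 85,"y": 2.1,"z": 1.5,"wx": 0,"wy": -0.3,"wz": 0.5}
    - {"x": 100,"y": 2.1,"z": 1.5,"wx": 0,"wy": -0.3,"wz": 0.5}
    - {"x": 100,"y": 2.1,"z": 1.5,"wx": 0,"wy": -0.3,"wz": 0.5}
    - {"x": 100,"y": 2.1,"z": 1.5,"wx": 0,"wy": -0.3,"wz": 0.5}

```text
time: 8.95
position: [577.5, -29.9, 58.8]
tool_rot: [79.6, 89.7, -13.9]
contact_force: [-0.3, -0.0, -0.1]
finger_gap: 50.0
```

Emit:
step_arm:
  series:
    - {"x": 0,"y": 0,"z": 0,"wx": 0,"wy": 0,"wz": 0}
    - {"x": 0,"y": 0,"z": 0,"wx": 0,"wy": 0,"wz": 0}
    - {"x": 0,"y": 0,"z": 0,"wx": 0,"wy": 0,"wz": 0}
    - {"x": 0,"y": 0,"z": 0,"wx": 0,"wy": 0,"wz": 0}
  hand: 30

```text
time: 9.45
position: [577.1, -29.7, 57.3]
tool_rot: [81.7, 89.8, -11.9]
contact_force: [2.6, -0.1, 0.1]
finger_gap: 35.1
```

```bash
python3 - <<'E'
from h import *
print(arm.sense()['contact_force'],arm.sense()['finger_gap'])
wsnap('w7')
p,R=pinch('middle',0,1); print(p,rel(p,R))
E
```

```text
[ 2.62989    -0.05678026  0.14321964] 35.09808183269622
[576.14010228 -29.54187311  60.5       ] [-3.3 -0.8 -0.1  0.   0.  -0.2]
```

View pics/w7.png

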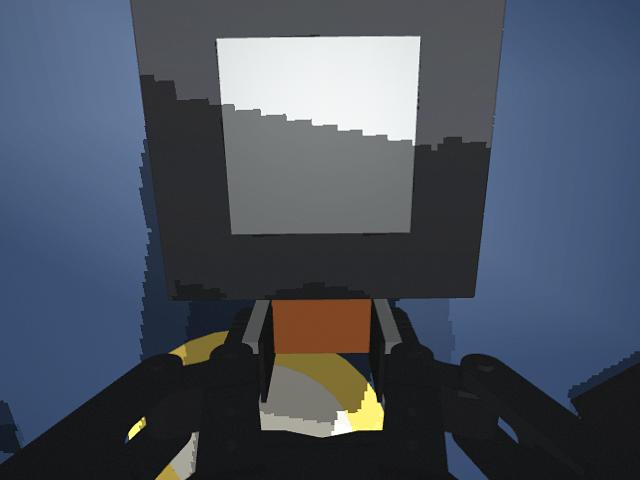

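Gripped well. Lift along the same arc.

Emit:
step_arm:
  series:
    - {"x": -11,"y": 0.7,"z": 0,"wx": 0,"wy": 0,"wz": 0}
    - {"x": -21.8,"y": 2.3,"z": 0,"wx": 0,"wy": 0,"wz": 0}
    - {"x": -32.5,"y": 4.9,"z": 0,"wx": 0,"wy": 0,"wz": 0}
    - {"x": -42.9,"y": 8.5,"z": 0,"wx": 0,"wy": 0,"wz": 0}
    - {"x": -53,"y": 12.9,"z": 0,"wx": 0,"wy": 0,"wz": 0}
    - {"x": -62.7,"y": 18.1,"z": 0,"wx": 0,"wy": 0,"wz": 0}
    - {"x": -71.8,"y": 24.2,"z": 0,"wx": 0,"wy": 0,"wz": 0}
    - {"x": -80.4,"y": 31.1,"z": 0,"wx": 0,"wy": 0,"wz": 0}
    - {"x": -88.4,"y": 38.7,"z": 0,"wx": 0,"wy": 0,"wz": 0}
    - {"x": -95.6,"y": 46.9,"z": 0,"wx": 0,"wy": 0,"wz": 0}

```text
time: 10.75
position: [623.8, -32.5, 153.0]
tool_rot: [81.4, 89.9, -12.2]
contact_force: [0.4, 0.5, -3.7]
finger_gap: 35.6
```

Emit:
step_arm:
  series:
    - {"x": -6.6,"y": 8.9,"z": 0,"wx": 0,"wy": 0,"wz": 0}
    - {"x": -12.3,"y": 18.3,"z": 0,"wx": 0,"wy": 0,"wz": 0}
    - {"x": -17.2,"y": 28.1,"z": 0,"wx": 0,"wy": 0,"wz": 0}
    - {"x": -21.2,"y": 38.4,"z": 0,"wx": 0,"wy": 0,"wz": 0}
    - {"x": -24.3,"y": 48.9,"z": 0,"wx": 0,"wy": 0,"wz": 0}
    - {"x": -26.4,"y": 59.7,"z": 0,"wx": 0,"wy": 0,"wz": 0}
    - {"x": -27.5,"y": 68.4,"z": 0,"wx": 0,"wy": 0,"wz": 0}
    - {"x": -27.5,"y": 68.4,"z": 0,"wx": 0,"wy": 0,"wz": 0}

```text
time: 11.75
position: [691.7, -37.0, 179.8]
tool_rot: [71.4, 89.9, -22.1]
contact_force: [0.3, 0.0, -2.4]
finger_gap: 35.5
```

Emit:
step_arm:
  series:
    - {"x": 0,"y": 0,"z": 0,"wx": 0,"wy": 0,"wz": 0}
    - {"x": 0,"y": 0,"z": 0,"wx": 0,"wy": 0,"wz": 0}
    - {"x": -15,"y": 0,"z": 0,"wx": 0,"wy": 0,"wz": 0}
    - {"x": -60,"y": 0,"z": 0,"wx": 0,"wy": 0,"wz": 0}
    - {"x": -60,"y": 0,"z": 0,"wx": 0,"wy": 0,"wz": 0}
  hand: 50

```text
time: 12.38
position: [692.4, -36.9, 245.9]
tool_rot: [80.6, 89.4, -12.9]
contact_force: [0.1, -0.0, -0.4]
finger_gap: 50.1
```

```bash
python3 - <<'E'
from h import *
print(arm.sense()['contact_force'],arm.sense()['finger_gap'],arm.sense()['qpos'].round(1))
p,R=pinch('left',0,1); print(p,rel(p+[0,0,150],R),rel(p+[0,0,100],R))
snap('side','d3')
crop('d3',190,130,230,200,3,'b3')
E
```

```text
[ 0.11705083 -0.00562655 -0.3541964 ] 50.13505105103661 [-12.7  40.5  51.3  -0.   87.6  80.9]
[487.19495157 157.32686992  60.5       ] [  32.7 -217.3 -181.2  -88.1    0.6   -0.4] [  82.7 -217.8 -181.3  -88.1    0.6   -0.4]
```

View pics/b3.png

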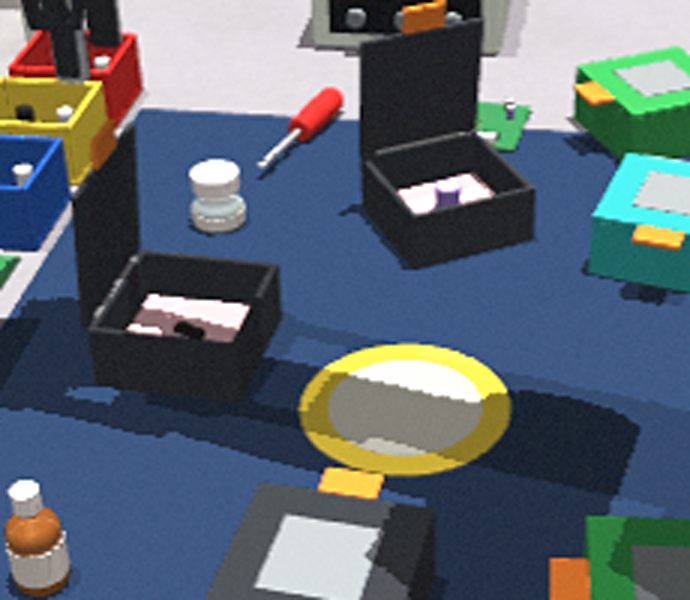

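Emit:
step_arm:
  series:
    - {"x": 0,"y": -217.5,"z": -181,"wx": -88,"wy": 0.6,"wz": -0.4}
    - {"x": 33,"y": -217.5,"z": -181,"wx": -88,"wy": 0.6,"wz": -0.4}
    - {"x": 33,"y": -217.5,"z": -181,"wx": -88,"wy": 0.6,"wz": -0.4}
    - {"x": 33,"y": -217.5,"z": -181,"wx": -88,"wy": 0.6,"wz": -0.4}
    - {"x": 33,"y": -217.5,"z": -181,"wx": -88,"wy": 0.6,"wz": -0.4}
    - {"x": 33,"y": -217.5,"z": -181,"wx": -88,"wy": 0.6,"wz": -0.4}
    - {"x": 63,"y": -217.5,"z": -181,"wx": -88,"wy": 0.6,"wz": -0.4}
    - {"x": 83,"y": -217.5,"z": -181,"wx": -88,"wy": 0.6,"wz": -0.4}
    - {"x": 83,"y": -217.5,"z": -181,"wx": -88,"wy": 0.6,"wz": -0.4}
    - {"x": 83,"y": -217.5,"z": -181,"wx": -88,"wy": 0.6,"wz": -0.4}

```text
time: 13.68
position: [485.9, 157.4, 157.5]
tool_rot: [167.0, 89.5, 161.3]
contact_force: [0.5, -0.0, -0.4]
finger_gap: 50.1
```

```bash
python3 - <<'E'
from h import *
print(arm.sense()['qpos'].round(1))
wsnap('w8')
p,R=pinch('left',0,1); print(p,rel(p+[0,0,100],R),rel(p-[0,0,3],R))
E
```

```text
[ 4.7 21.6 95.1  0.2 63.7 10.3]
[487.19495157 157.32686992  60.5       ] [-2.8 -0.   1.2 -0.2 -0.4 -0.1] [ 1.002e+02 -2.000e-01  2.000e+00 -2.000e-01 -4.000e-01 -1.000e-01]
```

View pics/w8.png

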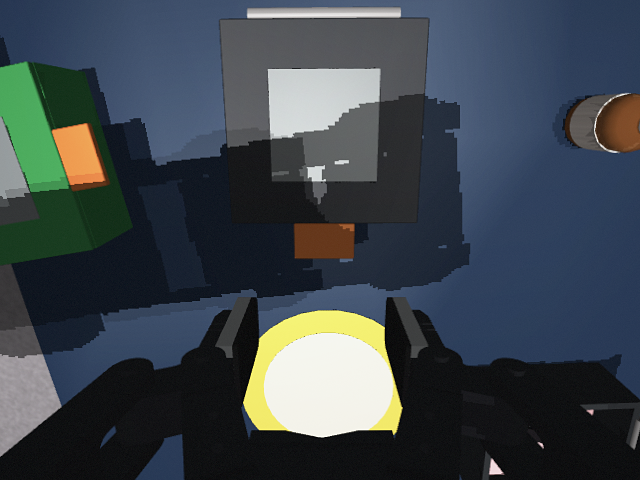

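```bash
python3 - <<'E'
from h import *
P=onz('w8',[(220,18),(429,17),(416,222),(232,222),(294,223),(355,223),(354,259),(294,258)],55); print(P.round(1)); 
print(P[:4].mean(0), P[4:].mean(0))
e=np.diff(P[[0,1,2,3,0]],axis=0);print(np.linalg.norm(e,axis=1),np.degrees(np.arctan2(e[:,1],e[:,0])))
E
```

```text
[[447.1 287.2  55. ]
 [554.9 276.4  55. ]
 [544.3 167.5  55. ]
 [435.3 178.4  55. ]
 [472.1 174.1  55. ]
 [508.2 170.5  55. ]
 [505.8 147.9  55. ]
 [469.4 152.1  55. ]]
[495.38367287 227.3885796   55.        ] [488.87578092 161.16227415  55.        ]
[108.31522849 109.41209402 109.5424829  109.42312013] [ -5.70154646 -95.53770202 174.3024564   83.81966484]
```

Emit:
step_arm:
  series:
    - {"x": 45,"y": 0,"z": 2,"wx": -0.2,"wy": -0.4,"wz": 0}
    - {"x": 75,"y": 0,"z": 2,"wx": -0.2,"wy": -0.4,"wz": 0}
    - {"x": 75,"y": 0,"z": 2,"wx": -0.2,"wy": -0.4,"wz": 0}

```text
time: 14.1
position: [486.3, 157.4, 81.1]
tool_rot: [164.8, 89.7, 159.3]
contact_force: [0.5, -0.6, 0.4]
finger_gap: 49.8
```

```bash
python3 - <<'E'
from h import *
p,R=pinch('left',0,1); print(rel(p-[0,0,3],R))
E
```

```text
[23.6  0.   1.   0.  -0.3 -0.1]
```

Emit:
step_arm:
  series:
    - {"x": 15,"y": -0.5,"z": 2,"wx": 0,"wy": -0.3,"wz": 0}
    - {"x": 24.5,"y": -0.5,"z": 2,"wx": 0,"wy": -0.3,"wz": 0}
    - {"x": 24.5,"y": -0.5,"z": 2,"wx": 0,"wy": -0.3,"wz": 0}

```text
time: 14.48
position: [489.0, 156.8, 57.7]
tool_rot: [30.0, 89.8, 24.6]
contact_force: [-0.7, -0.1, 0.1]
finger_gap: 49.9
```

Emit:
step_arm:
  series:
    - {"x": 0,"y": 0,"z": 0,"wx": 0,"wy": 0,"wz": 0}
    - {"x": 0,"y": 0,"z": 0,"wx": 0,"wy": 0,"wz": 0}
    - {"x": 0,"y": 0,"z": 0,"wx": 0,"wy": 0,"wz": 0}
    - {"x": 0,"y": 0,"z": 0,"wx": 0,"wy": 0,"wz": 0}
  hand: 30

```text
time: 14.98
position: [489.0, 156.8, 57.4]
tool_rot: [27.5, 89.8, 22.1]
contact_force: [0.3, -0.4, 0.6]
finger_gap: 35.0
```

```bash
sed -i "s/'left':(494,228,84.5)/'left':(495.3,227.4,84.3)/" h.py; python3 - <<'E'
from h import *
wsnap('w9')
p,R=pinch('left',0,1); print(p,rel(p,R))
E
```

```text
[488.24829777 156.75105453  60.5       ] [-3.1 -0.1 -0.7  0.3  0.2 -0.1]
```

View pics/w9.png

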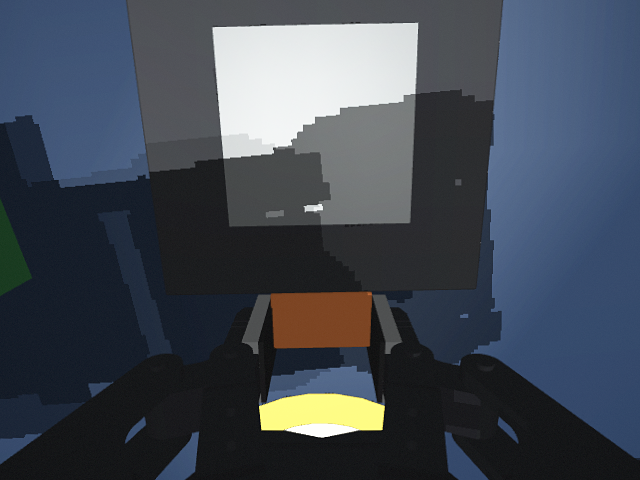

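Emit:
step_arm:
  series:
    - {"x": -11,"y": 0.7,"z": 0,"wx": 0,"wy": 0,"wz": 0}
    - {"x": -21.8,"y": 2.3,"z": 0,"wx": 0,"wy": 0,"wz": 0}
    - {"x": -32.5,"y": 4.9,"z": 0,"wx": 0,"wy": 0,"wz": 0}
    - {"x": -42.9,"y": 8.5,"z": 0,"wx": 0,"wy": 0,"wz": 0}
    - {"x": -53,"y": 12.9,"z": 0,"wx": 0,"wy": 0,"wz": 0}
    - {"x": -62.7,"y": 18.1,"z": 0,"wx": 0,"wy": 0,"wz": 0}
    - {"x": -71.8,"y": 24.2,"z": 0,"wx": 0,"wy": 0,"wz": 0}
    - {"x": -80.4,"y": 31.1,"z": 0,"wx": 0,"wy": 0,"wz": 0}
    - {"x": -88.4,"y": 38.7,"z": 0,"wx": 0,"wy": 0,"wz": 0}
    - {"x": -95.6,"y": 46.9,"z": 0,"wx": 0,"wy": 0,"wz": 0}

```text
time: 16.27
position: [493.0, 203.8, 153.4]
tool_rot: [28.0, 89.8, 22.6]
contact_force: [0.3, -0.0, -4.0]
finger_gap: 34.9
```

Emit:
step_arm:
  series:
    - {"x": -6.6,"y": 8.9,"z": 0,"wx": 0,"wy": 0,"wz": 0}
    - {"x": -12.3,"y": 18.3,"z": 0,"wx": 0,"wy": 0,"wz": 0}
    - {"x": -17.2,"y": 28.1,"z": 0,"wx": 0,"wy": 0,"wz": 0}
    - {"x": -21.2,"y": 38.4,"z": 0,"wx": 0,"wy": 0,"wz": 0}
    - {"x": -24.3,"y": 48.9,"z": 0,"wx": 0,"wy": 0,"wz": 0}
    - {"x": -26.4,"y": 59.7,"z": 0,"wx": 0,"wy": 0,"wz": 0}
    - {"x": -27.5,"y": 68.4,"z": 0,"wx": 0,"wy": 0,"wz": 0}
    - {"x": -27.5,"y": 68.4,"z": 0,"wx": 0,"wy": 0,"wz": 0}

```text
time: 17.27
position: [499.2, 272.0, 180.5]
tool_rot: [32.2, 89.8, 26.8]
contact_force: [0.1, 0.1, -3.3]
finger_gap: 35.1
```

Emit:
step_arm:
  series:
    - {"x": 0,"y": 0,"z": 0,"wx": 0,"wy": 0,"wz": 0}
    - {"x": 0,"y": 0,"z": 0,"wx": 0,"wy": 0,"wz": 0}
    - {"x": -15,"y": 0,"z": 0,"wx": 0,"wy": 0,"wz": 0}
    - {"x": -60,"y": 0,"z": 0,"wx": 0,"wy": 0,"wz": 0}
    - {"x": -60,"y": 0,"z": 0,"wx": 0,"wy": 0,"wz": 0}
  hand: 50

```text
time: 17.9
position: [500.3, 271.7, 245.1]
tool_rot: [25.0, 89.3, 19.6]
contact_force: [0.6, -0.6, -1.0]
finger_gap: 50.3
```

Emit:
step_arm:
  series:
    - {"x": -60,"y": -60,"z": 0,"wx": 0,"wy": 0,"wz": 0}
    - {"x": -60,"y": -120,"z": 0,"wx": 0,"wy": 0,"wz": 0}
    - {"x": -60,"y": -120,"z": 0,"wx": 0,"wy": 0,"wz": 0}
    - {"x": -60,"y": -120,"z": 0,"wx": 0,"wy": 0,"wz": 0}

```text
time: 18.4
position: [487.6, 151.4, 300.6]
tool_rot: [32.4, 89.8, 27.0]
contact_force: [0.2, 0.1, 0.9]
finger_gap: 49.9
```

```bash
python3 - <<'E'
from h import *
snap('scene','s4');snap('side','d4');wsnap('w10'); print(arm.sense()['qpos'].round(1))
crop('s4',140,140,300,200,2.6,'b4')
E
```

```text
[ 4.2 14.2 83.1  0.1 82.6  9.5]
```

View pics/b4.png

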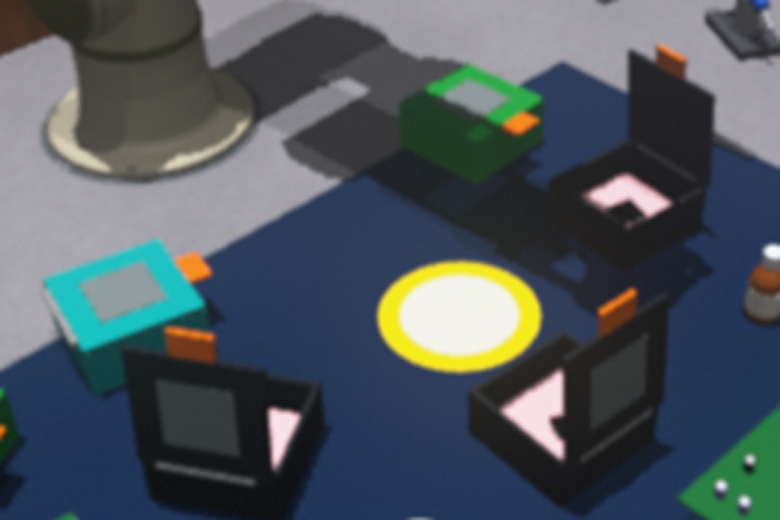

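View pics/d4.png

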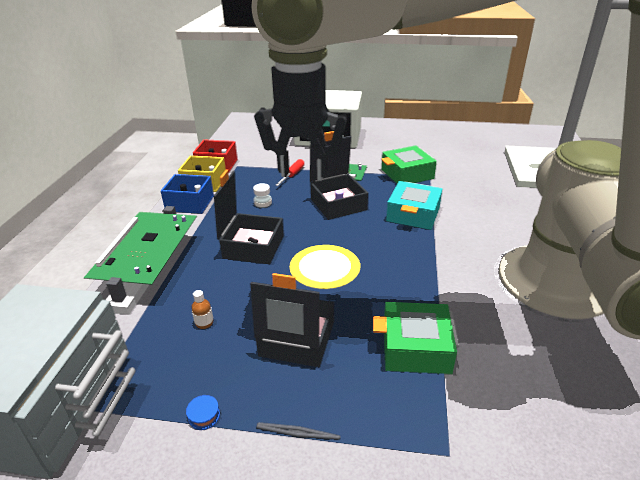

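View pics/w10.png

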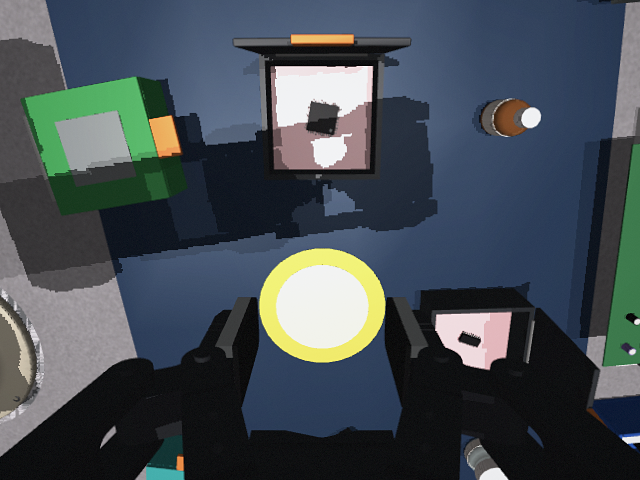

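```bash
python3 - <<'E'
from h import *
crop('w10',220,20,200,180,4,'b5')
print('mark',onz('w10',[(259,306),(386,306),(322,249),(322,362)],0).round(1))
im=cv2.imread('pics/w10.png'); hsv=cv2.cvtColor(im,cv2.COLOR_BGR2HSV); m=cv2.inRange(hsv,(22,100,120),(35,255,255)); c=max(cv2.findContours(m,0,1)[0],key=cv2.contourArea); print(cv2.fitEllipse(cv2.convexHull(c)))
E
```

```text
mark [[402.8  22.1   0. ]
 [553.    7.8   0. ]
 [484.1  86.    0. ]
 [470.1 -61.7   0. ]]
((321.8163146972656, 304.89556884765625), (114.20922088623047, 126.02460479736328), 89.65330505371094)
```

View pics/b5.png

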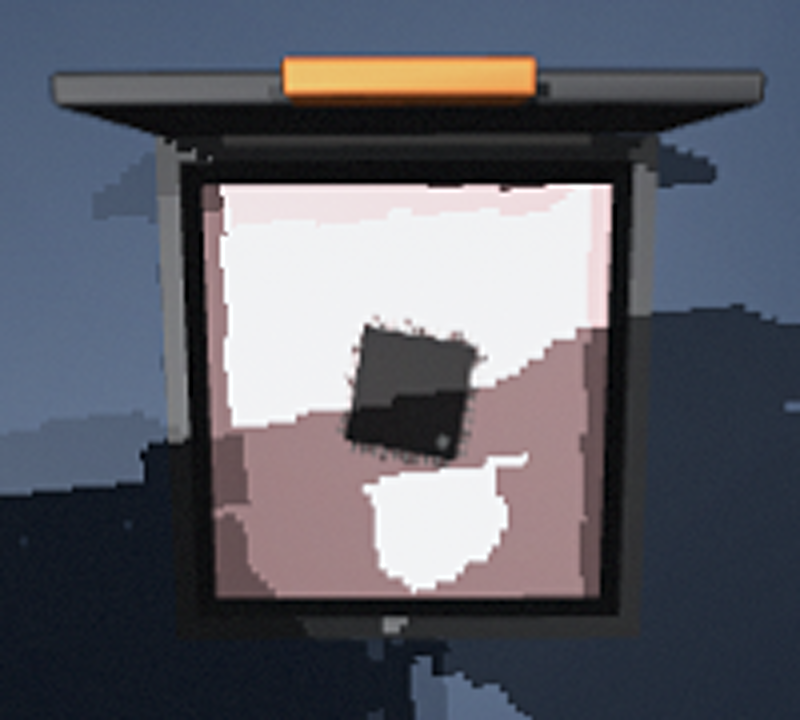

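```bash
python3 - <<'E'
from h import *
q=np.array([(160,140),(657,140),(641,637),(177,637)])/4+[220,20]
P=onz('w10',q,50)
print(P.round(1),P.mean(0)); e=np.diff(P[[0,1,2,3,0]],axis=0);print(np.linalg.norm(e,axis=1),np.degrees(np.arctan2(e[:,1],e[:,0])))
print('chip',onz('w10',[np.array((412,393))/4+[220,20]],17))
f=np.array([np.cos(np.radians(84.3)),np.sin(np.radians(84.3))])
c=np.array([495.3,227.4])
print('front wall mid from corners',P[2:].mean(0)[:2], 'pred', c-55*f)
w=np.r_[c-52.5*f,42]
print('from kin'); 
from kin import iks
for fl in (0,1):
    R=down(84.3,fl); print(fl,R[:,1].round(2),[x.round(0).tolist() for x in iks(w,R)],[x.round(0).tolist() for x in iks(w-[18,213,0],R)],rel(w+[0,0,60],R))
E
```

```text
[[448.4 285.3  50. ]
 [556.4 275.   50. ]
 [547.1 166.8  50. ]
 [437.5 177.2  50. ]] [497.36784208 226.09729376  50.        ]
[108.50006593 108.65691682 110.16097157 108.62186495] [ -5.42793962 -94.9039076  174.5551277   84.22016126]
chip [[498.37539788 227.24743417  17.        ]]
front wall mid from corners [492.31098723 172.0150866 ] pred [489.83741376 172.67194365]
from kin
0 [-1.   0.1  0. ] [[7.0, 32.0, 99.0, -0.0, 49.0, -78.0]] [[-19.0, 28.0, 107.0, 0.0, 45.0, -103.0]] [ 1.979e+02  2.210e+01  1.000e-01 -8.960e+01  2.000e-01  0.000e+00]
1 [ 1.  -0.1  0. ] [[7.0, 32.0, 99.0, 0.0, 49.0, 102.0]] [[-19.0, 28.0, 107.0, -0.0, 45.0, 77.0]] [ 1.979e+02  2.210e+01  1.000e-01  9.040e+01  0.000e+00 -2.000e-01]
```

```bash
python3 - <<'E'
from h import *
print(rel(np.array([491.4,174.6,102]),down(84.4,1)))
E
```

```text
[197.9  21.7   1.5  90.3   0.   -0.2]
```

Emit:
step_arm:
  series:
    - {"x": 50,"y": 21.7,"z": 1.5,"wx": 90.3,"wy": 0,"wz": -0.2}
    - {"x": 100,"y": 21.7,"z": 1.5,"wx": 90.3,"wy": 0,"wz": -0.2}
    - {"x": 130,"y": 21.7,"z": 1.5,"wx": 90.3,"wy": 0,"wz": -0.2}
    - {"x": 150,"y": 21.7,"z": 1.5,"wx": 90.3,"wy": 0,"wz": -0.2}
    - {"x": 170,"y": 21.7,"z": 1.5,"wx": 90.3,"wy": 0,"wz": -0.2}
    - {"x": 180,"y": 21.7,"z": 1.5,"wx": 90.3,"wy": 0,"wz": -0.2}
    - {"x": 190,"y": 21.7,"z": 1.5,"wx": 90.3,"wy": 0,"wz": -0.2}
    - {"x": 198,"y": 21.7,"z": 1.5,"wx": 90.3,"wy": 0,"wz": -0.2}
    - {"x": 198,"y": 21.7,"z": 1.5,"wx": 90.3,"wy": 0,"wz": -0.2}
    - {"x": 198,"y": 21.7,"z": 1.5,"wx": 90.3,"wy": 0,"wz": -0.2}
  hand: 24

```text
time: 19.8
position: [491.5, 174.5, 101.9]
tool_rot: [2.1, 90.0, -93.5]
contact_force: [0.1, -0.4, 0.7]
finger_gap: 24.3
```

```bash
python3 - <<'E'
from h import *
print(rel(np.array([491.4,174.6,102]),down(84.4,1)),rel(np.array([491.4,174.6,42]),down(84.4,1)))
wsnap('w11')
E
```

```text
[-0.1 -0.1 -0.1  0.1  0.  -0. ] [59.9 -0.1 -0.1  0.1  0.  -0. ]
```

View pics/w11.png

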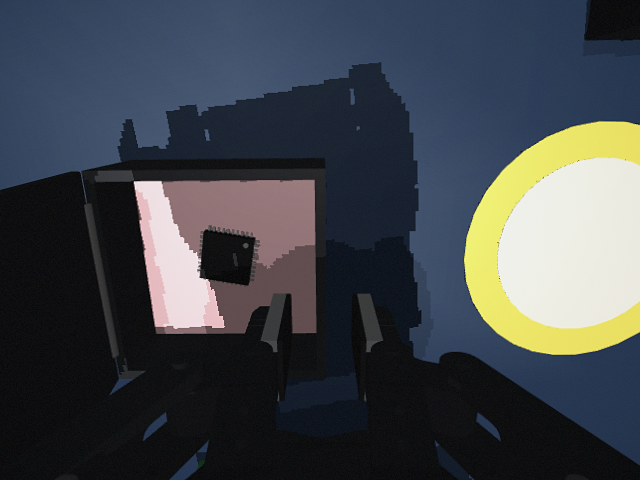

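Emit:
step_arm:
  series:
    - {"x": 20,"y": 0,"z": 0,"wx": 0,"wy": 0,"wz": 0}
    - {"x": 40,"y": 0,"z": 0,"wx": 0,"wy": 0,"wz": 0}
    - {"x": 59,"y": 0,"z": 0,"wx": 0,"wy": 0,"wz": 0}
    - {"x": 59,"y": 0,"z": 0,"wx": 0,"wy": 0,"wz": 0}
    - {"x": 59,"y": 0,"z": 0,"wx": 0,"wy": 0,"wz": 0}

```text
time: 20.48
position: [492.2, 173.7, 44.1]
tool_rot: [83.1, 89.9, -12.5]
contact_force: [0.4, -0.2, 0.1]
finger_gap: 24.4
```

Emit:
step_arm:
  series:
    - {"x": 0,"y": 0,"z": 0,"wx": 0,"wy": 0,"wz": 0}
    - {"x": 0,"y": 0,"z": 0,"wx": 0,"wy": 0,"wz": 0}
    - {"x": 0,"y": 0,"z": 0,"wx": 0,"wy": 0,"wz": 0}
    - {"x": 0,"y": 0,"z": 0,"wx": 0,"wy": 0,"wz": 0}
  hand: 1
  force: 30

```text
time: 20.98
position: [492.2, 173.7, 44.3]
tool_rot: [87.5, 89.9, -8.1]
contact_force: [-2.5, 0.8, 6.2]
finger_gap: 4.8
```

```bash
python3 - <<'E'
from h import *
p,R,s=cur(); print(R.T@np.array([-19,-213.6,0]),s['contact_force'],s['finger_gap'],p)
wsnap('w12')
E
```

```text
[2.56385262e-02 2.08675911e+00 2.14433218e+02] [-2.48739843  0.79151162  6.21274696] 4.767704113041828 [492.21000427 173.65370961  44.25192739]
```

View pics/w12.png

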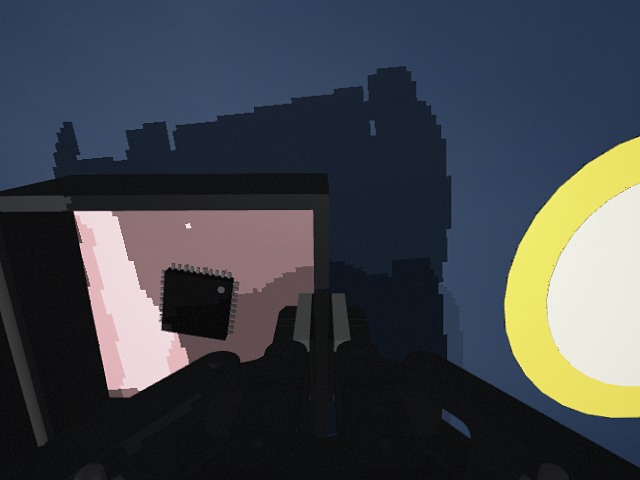

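Emit:
step_arm:
  series:
    - {"x": 0,"y": 0,"z": 3,"wx": 0,"wy": 0,"wz": 0}
    - {"x": 0,"y": 0,"z": 9,"wx": 0,"wy": 0,"wz": 0}
    - {"x": 0,"y": 0.2,"z": 18,"wx": 0,"wy": 0,"wz": 0}
    - {"x": 0,"y": 0.3,"z": 29,"wx": 0,"wy": 0,"wz": 0}
    - {"x": 0,"y": 0.4,"z": 41,"wx": 0,"wy": 0,"wz": 0}
    - {"x": 0,"y": 0.5,"z": 53,"wx": 0,"wy": 0,"wz": 0}
    - {"x": 0,"y": 0.6,"z": 65,"wx": 0,"wy": 0,"wz": 0}
    - {"x": 0,"y": 0.7,"z": 77,"wx": 0,"wy": 0,"wz": 0}
    - {"x": 0,"y": 0.8,"z": 88,"wx": 0,"wy": 0,"wz": 0}
    - {"x": 0,"y": 1,"z": 96,"wx": 0,"wy": 0,"wz": 0}

```text
time: 22.28
position: [483.9, 78.0, 44.3]
tool_rot: [104.6, 89.8, 8.9]
contact_force: [0.3, 6.7, 5.6]
finger_gap: 4.3
```

```bash
python3 - <<'E'
from h import *
p,R,s=cur(); print(s['contact_force'],s['finger_gap'],p)
wsnap('w13'); snap('side','d5')
E
```

```text
[0.2568047  6.66617165 5.59952073] 4.293684025084843 [483.94814021  78.02869485  44.26996312]
```

View pics/d5.png

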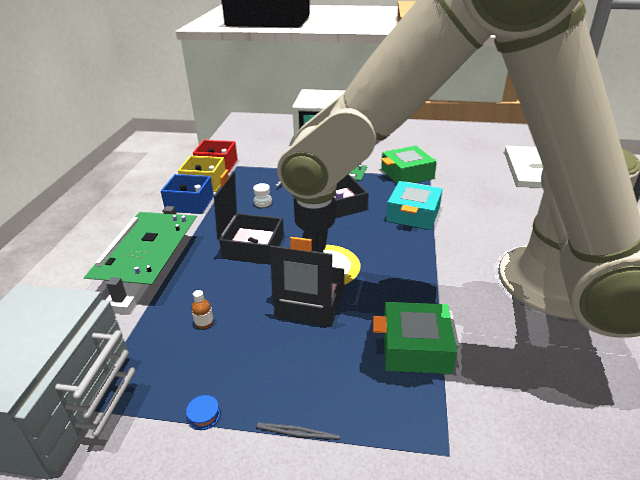

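View pics/w13.png

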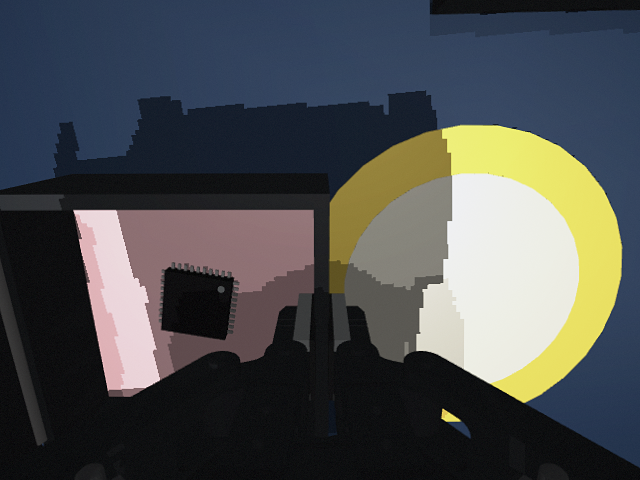

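```bash
python3 - <<'E'
from h import *
from scipy.optimize import least_squares
P=onz('w13',[(622,250),(475,125),(520,129),(570,150),(605,188),(617,300),(595,345),(560,382),(420,138),(380,160)],0)[:,:2]
r=least_squares(lambda c:np.hypot(*(P-c[:2]).T)-75,[477,13]);print(r.x,r.fun.round(1))
p,R,s=cur(); f=-R[:2,2]; c=p[:2]+52.5*f; print(c,(R.T@np.r_[r.x-c,0]).round(1))
E
```

```text
[476.69009952  11.36278755] [-0.9  0.3  0.4  0.8  0.3 -0.4 -0.2 -0.1 -0.6 -1.2]
[489.12223046 129.60366444] [  0.   -0.6 118.9]
```

Emit:
step_arm:
  series:
    - {"x": 0,"y": 0,"z": 4,"wx": 0,"wy": 0,"wz": 0}
    - {"x": 0,"y": 0,"z": 12,"wx": 0,"wy": 0,"wz": 0}
    - {"x": 0,"y": 0,"z": 22,"wx": 0,"wy": 0,"wz": 0}
    - {"x": 0,"y": 0,"z": 34,"wx": 0,"wy": 0,"wz": 0}
    - {"x": 0,"y": 0,"z": 46,"wx": 0,"wy": 0,"wz": 0}
    - {"x": 0,"y": 0,"z": 58,"wx": 0,"wy": 0,"wz": 0}
    - {"x": 0,"y": 0,"z": 70,"wx": 0,"wy": 0,"wz": 0}
    - {"x": 0,"y": 0,"z": 82,"wx": 0,"wy": 0,"wz": 0}
    - {"x": 0,"y": 0,"z": 93,"wx": 0,"wy": 0,"wz": 0}
    - {"x": 0,"y": 0,"z": 102,"wx": 0,"wy": 0,"wz": 0}

```text
time: 23.62
position: [473.7, -23.5, 44.3]
tool_rot: [100.7, 89.9, 5.0]
contact_force: [0.5, 7.5, 6.8]
finger_gap: 4.0
```

Emit:
step_arm:
  series:
    - {"x": 0,"y": 0,"z": 7,"wx": 0,"wy": 0,"wz": 0}
    - {"x": 0,"y": 0,"z": 12,"wx": 0,"wy": 0,"wz": 0}
    - {"x": 0,"y": 0,"z": 16,"wx": 0,"wy": 0,"wz": 0}
    - {"x": 0,"y": 0,"z": 16,"wx": 0,"wy": 0,"wz": 0}
    - {"x": 0,"y": 0,"z": 16,"wx": 0,"wy": 0,"wz": 0}

```text
time: 24.25
position: [472.1, -39.5, 44.2]
tool_rot: [80.0, 89.9, -15.7]
contact_force: [-0.9, 2.4, 7.1]
finger_gap: 4.3
```

Emit:
step_arm:
  series:
    - {"x": 0,"y": 0,"z": 0,"wx": 0,"wy": 0,"wz": 0}
    - {"x": 0,"y": 0,"z": 0,"wx": 0,"wy": 0,"wz": 0}
    - {"x": 0,"y": 0,"z": 0,"wx": 0,"wy": 0,"wz": 0}
  hand: 24

```text
time: 24.62
position: [471.6, -39.6, 43.4]
tool_rot: [56.2, 90.0, -39.5]
contact_force: [0.3, 0.6, 0.1]
finger_gap: 24.5
```

```bash
python3 - <<'E'
from h import *
p,R,s=cur(); print(s['contact_force'],s['finger_gap'],p)
f=-R[:2,2]; c=p[:2]+52.5*f; print('est centre',c)
E
```

```text
[0.28319109 0.59319162 0.12461808] 24.497271615757278 [471.59421778 -39.59419915  43.4040448 ]
est centre [476.78105726  12.64894589]
```

Released; retreat straight up, then back away and look.

Emit:
step_arm:
  series:
    - {"x": -20,"y": 0,"z": 0,"wx": 0,"wy": 0,"wz": 0}
    - {"x": -70,"y": 0,"z": 0,"wx": 0,"wy": 0,"wz": 0}
    - {"x": -130,"y": 0,"z": 0,"wx": 0,"wy": 0,"wz": 0}
    - {"x": -180,"y": 0,"z": 0,"wx": 0,"wy": 0,"wz": 0}
    - {"x": -230,"y": 0,"z": 0,"wx": 0,"wy": 0,"wz": 0}
    - {"x": -250,"y": -60,"z": 0,"wx": 0,"wy": 0,"wz": 0}
    - {"x": -250,"y": -100,"z": 0,"wx": 0,"wy": 0,"wz": 0}
    - {"x": -250,"y": -100,"z": 0,"wx": 0,"wy": 0,"wz": 0}

```text
time: 25.62
position: [370.5, -29.2, 293.9]
tool_rot: [67.7, 89.9, -28.0]
contact_force: [0.7, -0.3, 0.9]
finger_gap: 23.8
```

```bash
python3 - <<'E'
from h import *
p,R,s=cur(); print(s['contact_force'],s['time'],p)
wsnap('w14');snap('side','d6');snap('scene','s6')
E
```

```text
[ 0.69641027 -0.27071203  0.91862451] 25.625 [370.52603444 -29.24244722 293.90698757]
```

View pics/w14.png

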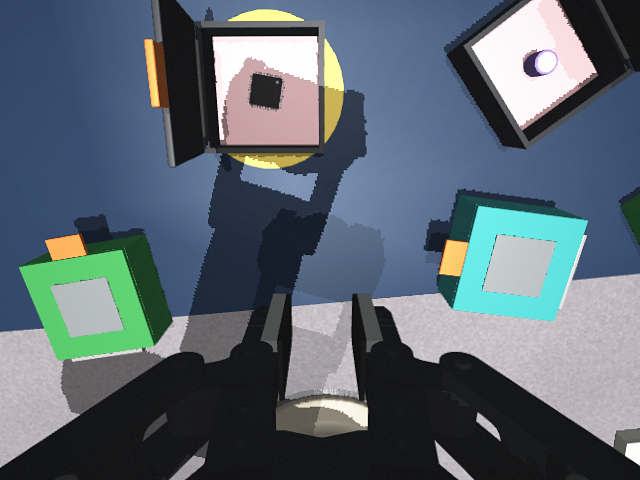

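View pics/d6.png

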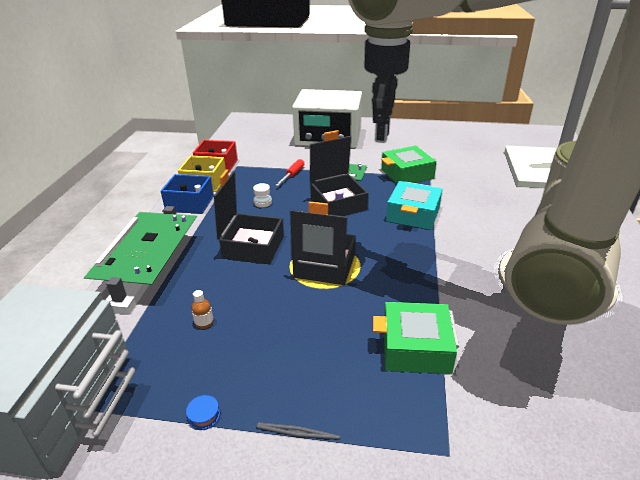

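View pics/s6.png

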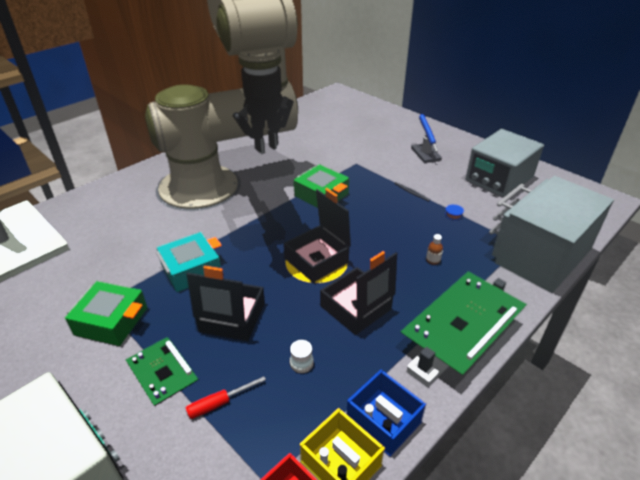

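```bash
python3 - <<'E'
from h import *
from scipy.optimize import least_squares
P=onz('w14',[(344,90),(268,168),(265,9),(332,52),(325,135),(300,160)],0)[:,:2]
r=least_squares(lambda c:np.hypot(*(P-c[:2]).T)-75,[477,13]);print('mark',r.x,r.fun.round(1))
F=onz('w14',[(325,21),(324,152)],50); f=np.array([np.cos(np.radians(84.4)),np.sin(np.radians(84.4))])
print(F.round(1),'centre',F.mean(0)[:2]+55*f)
# overlay expected boxes
def box(c,lid):
    x,y,a=c;a=np.radians(a);f=np.array([np.cos(a),np.sin(a),0]);l=np.array([-np.sin(a),np.cos(a),0]);o=np.array([x,y,0])
    L=[]
    for z in(0,50): L.append([o+f*i*55+l*j*55+[0,0,z] for i,j in((1,1),(1,-1),(-1,-1),(-1,1))])
    t=np.radians(lid);h=o+55*f+[0,0,50];L.append([h+l*s*55+(-f*np.cos(t)+np.array([0,0,1])*np.sin(t))*d for s,d in((1,0),(-1,0),(-1,110),(1,110))])
    return L
for fn in('d6','s6'):
    im=cv2.imread('pics/%s.png'%fn)
    k=3; x0,y0,w,h=(200,120,200,170) if fn=='d6' else (170,180,240,170)
    big=cv2.resize(im[y0:y0+h,x0:x0+w],None,fx=k,fy=k,interpolation=cv2.INTER_CUBIC)
    for c in ((647,-34,-3.6),(478,-241.5,-57.8),(476.8,12.6,84.4)):
        for q in box(c,84): cv2.polylines(big,[((proj(fn,q)-[x0,y0]+.5)*k).astype(int)],True,(0,255,0),1)
    cv2.imwrite('pics/o_%s.png'%fn,big)
E
```

```text
mark [478.36741191  14.44746473] [ 2.5  0.8 -0.9 -0.2 -2.8 -0.1]
[[525.3 -48.6  50. ]
 [417.6 -37.   50. ]] centre [476.7984662   11.94005234]
```

View pics/o_d6.png

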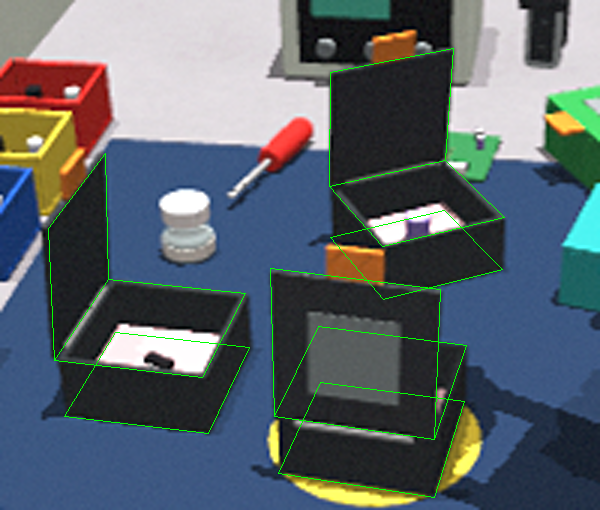

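View pics/o_s6.png

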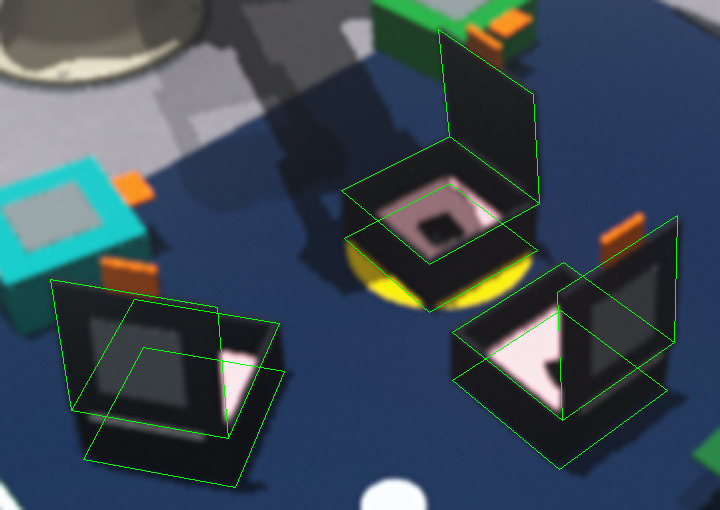

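The overlay drawn from the poses I measured matches all three cases, and every lid stands at about 84°. The chip case is about 3 mm from the mark's centre with the chip inside. The arm is clear and at rest, so I'm handing in.

```bash
python3 -c "
from station import arm
print(arm.finish_job(), arm.sense()['time'])"
```

```text
the job is handed in; nothing more can be done
the job is handed in; nothing more can be done
```

I raised all three lids by pinching their lips, and the square chip turned out to be in the left case. I gripped that case's front wall, slid it flat to the yellow mark, let go and backed the arm away, at about 26 s of the 67 s allowed. The job is handed in; no verdict is reported.

**Last checks:**
- **Chip case:** its centre measures about (477, 12) mm and the mark about (477–478, 11–14) mm, so it is about 3 mm off against the 25 mm allowed. The chip is still near the middle of the case.
- **Lids:** all three stand at about 84° (about 1.47 rad; 1.2 is needed).
- **Other cases:** the memory chip is in the middle case and the capacitor in the right one. Both cases line up with the poses I measured at the start to within a few mm.
- **Bystanders and contact:** the bystanders in view show no sign of having moved. The arm was clear of everything, with the force reading at noise level.

**What disagreed or failed:**
- **Mark position:** the side camera put the mark about 5 mm from where the other views did. The last ring fit, with the case covering part of the ring, left residuals up to 2.8 mm. Both are well inside tolerance.
- **First approach:** hooking the lip with the tool tilted ran into joint limits, so I changed to a vertical pinch. Nothing was touched.
- **Rejected calls:** two early move calls were refused for missing keys, and nothing moved.

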